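# Scan in a dilution series and crank it home on the transfer stage

### The arm

A 6-joint arm with a two-finger parallel gripper is mounted at the origin on the work surface; the furniture and walls round the work are solid. World frame = base frame: x ahead of the robot, y to its left, z up, the work surface at z = 0. Lengths are in m, angles in rad, forces in N, time in s.
With the tool pointing down it reaches from about 0.3 to 0.75 m from the base axis. Payload 8.5 kg.
Tool frame: the origin (TCP) lies midway between the tips of the shut fingers; the grasp point (between the pads) lies 19 mm behind it; z points along the fingers, x is the direction in which the jaws open and shut, and the axes are right-handed (so a half turn about z gives the same grasp; the last joint's range is limited). The gripper opens to 88 mm and grips with 3 to 60 N. Pads are 18 mm wide; open, the fingers measure 123 mm over their backs; the gripper's body (75 mm by 187 mm) begins 45 mm behind the grasp point.
Start: joints at [-1.352, 0.381, 1.297, -0, 1.464, -0.215], TCP at [0.231, -0.499, 0.239] pointing down, gripper open.
Joint ranges: [-3.11, 3.11], [-0.89, 2.33], [0.22, 2.48], [-1.42, 4.56], [0.17, 2.85], [-2.88, 2.88]. Speed limits (rad/s): [2.39, 2.39, 3.14, 3.14, 3.14, 3.14].

### API

Orientations are given as a 3x3 rotation matrix whose columns are the frame's x, y, z axes.
In Python, from cell import observe, read_camera, get_calibration, order gives the robot as it stands.
- The arm moves only by the shell command python3 -m creep 'ROWS' [OPENING] [FORCE]. ROWS is JSON, a list of rows, each a list of 4 numbers: the shift along the tool's x, y, z in mm, then the turn about the tool's z in rad. In form: [[dx, dy, dz, yaw], ...]. A call has 1 to 8 rows; each row is the pose to reach, as a shift and turn from the pose commanded when the call began, along the tool's axes at that moment; what a row does not reach only later rows make up. A row lasts 1/12 s, in which the tool goes at most 41.7 mm and 7.16 degrees, less where a joint would pass 70% of its speed; a pose out of reach is approached as far as the arm can. A call with a gripper value outside its range is refused whole. OPENING is the finger opening in mm, from 0 to 88.1, set as the call begins (- or left out, the last holds). The fingers move at their own pace and stop on an object; FORCE is the grip in N (left out, the last holds). Time passes only in rows, so rows that repeat a pose let the fingers close. It gives the time, the measured TCP pose, the force and the opening at its end, in the units of the state.
- observe(): the state, without advancing time (a new reading comes with each control period).
- read_camera(name): name is "scene" or "top"; returns the picture (420x560x3 uint8, red, green, blue); there is no depth.
- get_calibration(name): a dict with "fx", "fy", "cx", "cy" (pixels), "k1" (the pictures are not rectified: a ray, as slopes to the right and down, at radius r is drawn at 1 + k1 r^2 times it, then the intrinsics apply), "pose" (4x4, takes a point from camera to world coordinates). Camera axes: x right, y up, looking along -z (the intrinsics and any distortion apply to the point x, -y, -z); pixel columns grow to the right and rows downward; lengths in m; the calibration is good to about 2 mm. A picture is of the moment at which its call begins. get_calibration takes no time and is no camera call.
- order.sign_off(): hands the job in, once; it reports no verdict.
The state is a dict: "clock": time; "joint_positions": joint angles; "qd": joint speeds; "joint_torque": joint torques, N m; "tcp_pos": TCP position; "ee_rot": TCP orientation; "force": force on the tool from outside, world axes, zero at the start; "ft_torque": the same for the moment, N m; "opening": opening from 0.0 (shut) to 1.0 (fully open).
Only numpy, scipy, OpenCV 4.12 (cv2) and the standard library are available. Lean on these libraries where they do the work, as an engineer would, in place of code of your own. Each camera call takes 0.05 s, during which the arm holds its last target.

### The job

Scan in the closed dishes that are here in the order red, yellow, blue: hold each one level and still over the middle of the scanner's round window, with the dish level with the orange pointer, for about two seconds, then (now or later) set it upright and flat in any free pocket of the sliding stage. With all of them in, lay the retaining bar over them so that it lies down in the notches of both blue supports, then take the crank by its loose red sleeve and keep hold of it while you turn the crank clockwise until the stage is fully home at its stop, and let go. Leave the timer and the lidded jar where they are.

Things in the scene. Friction and masses are not known exactly. Their poses are not given: they have to be found in the camera images.
- red_c (a point): centre, half-way up (9 mm above its underside), of the closed round dish with the red lid: 52 mm across, 18 mm high, 45 g, white bottom, small white paper tag on top; its z axis points up through the lid. It starts on the worktop; None if this dish is absent today.
- dish_red: the same red-lidded dish; origin at the centre of its underside.
- yellow_c (a point): centre, half-way up (9 mm above its underside), of the closed round dish with the yellow lid: 52 mm across, 18 mm high, 45 g, white bottom, small white paper tag on top; its z axis points up through the lid. It starts on the worktop; None if this dish is absent today.
- dish_yellow: the same yellow-lidded dish; origin at the centre of its underside.
- blue_c (a point): centre, half-way up (9 mm above its underside), of the closed round dish with the blue lid: 52 mm across, 18 mm high, 45 g, white bottom, small white paper tag on top; its z axis points up through the lid. It starts on the worktop; None if this dish is absent today.
- dish_blue: the same blue-lidded dish; origin at the centre of its underside.
- view_point (a point): where a dish's centre belongs while scanned: 65 mm above the round green window (58 mm across) in the middle of the grey scanner's top (110 x 110 mm, 40 mm high), 105 mm above the worktop. An orange pointer on a thin post behind the scanner (this point's +x side) is at this height, its tip 45 mm from the point, its top at 107 mm. z up.
- pocket_1 (a point): centre of the floor of the left-hand pocket of the sliding stage, 28 mm above the worktop; axes as the stage: x the way the stage travels (away from the robot), y along the row, z up. A pocket is 60 x 58 mm inside, with ribs and lips 5 mm high and 6 mm thick.
- pocket_2 (a point): the same for the middle pocket, 64 mm from the left-hand one.
- pocket_3 (a point): the same for the right-hand pocket.
- bar_seat (a point): midway between the two blue bar supports, at their notch floors (21 mm above the pocket floors, 49 mm above the worktop, 3 mm above the lids of loaded dishes). x the stage's travel, y along the row, z up. Supports at y = +113 and -113 mm, 14 mm thick; notches open upward, 30 mm wide across x, flared, cheeks to 16 mm above the floor. Moves with the stage (100 mm in all).
- bar_grip (a point): centre of the black grip rib of the retaining bar: a steel flat 250 (y) x 22 (x) x 6 mm with a rib 60 (y) x 12 (x) x 24 mm upright on its middle (6 to 30 mm above the underside, this point 18 mm above it); about 160 g. y along the bar, z up; either way round will do. Starts flat on the worktop, at the back.
- bar: the same bar; origin at the centre of its underside.
- sleeve_mid (a point): centre of the crank's red loose grip sleeve: an upright cylinder 22 mm across, 52 mm high, spinning freely on the crank's pin; its centre is 105 mm above the worktop, the crank's arm 30 to 39 mm below it. It goes round crank_axis on a circle of 50 mm radius; a grip that keeps its own heading can go all the way round.
- sleeve: the same sleeve; origin at the centre of its lower end; it spins, so its heading means nothing.
- crank_axis (a point): point on the crank's upright axis at the height of the sleeve's centre; x and y axes as the machine's base (x the way the stage travels). The white base plate is 14 mm high, 270 mm wide (135 mm either side of the row's middle) and reaches from 45 mm before to 150 mm behind the row when it is fully out; the grey gearbox under the crank is 85 x 85 mm, 55 mm high.
- crank (a joint): crank angle in rad, growing clockwise seen from above: 0 with the stage fully out (sleeve on the -y side of crank_axis), 15.71 (two and a half turns) with the stage home at its hard stop. Starts between 0 and 1.2. A turn drives the stage 40 mm; it turns stiffly (about 0.1 N m, 2 to 4 N at the sleeve) and stays where it is left.
- timer: small white kitchen-type timer, 62 x 62 x 18 mm, at the left; not to be disturbed. Origin at the centre of its underside.
- stick_jar: white lidded plastic jar, 86 mm across, 138 mm high, at the back left; not to be disturbed. Origin at the centre of its underside.
Not all that is in view belongs to the job. What is meant by the dish_yellow is not brown, and is the smaller of those in its own colour. Several things have the shape of the dish_red; the one meant has the colours described above.

How it is judged:
On the way, in this order (a step that is already met when the one before it is completed fails the run):
1. the red dish is held level and still at the viewing point over the scanner (distance between red_c and view_point below 0.014 m and angle between red_c's own z axis and vertical below 0.2 rad and linear speed of dish_red below 0.03 m/s), for 1 s.
2. the yellow dish is held level and still at the viewing point over the scanner (distance between yellow_c and view_point below 0.014 m and angle between yellow_c's own z axis and vertical below 0.2 rad and linear speed of dish_yellow below 0.03 m/s), for 1 s.
3. the blue dish is held level and still at the viewing point over the scanner (distance between blue_c and view_point below 0.014 m and angle between blue_c's own z axis and vertical below 0.2 rad and linear speed of dish_blue below 0.03 m/s), for 1 s.
4. every dish is flat in a pocket of the stage and the bar lies in both supports, the stage still out ((horizontal distance between red_c and pocket_1 below 0.008 m or horizontal distance between red_c and pocket_2 below 0.008 m or horizontal distance between red_c and pocket_3 below 0.008 m) and z of red_c in the frame of bar_seat between -0.017 and -0.007 m and angle between each of red_c, yellow_c, blue_c's own z axis and vertical below 0.12 rad and (horizontal distance between yellow_c and pocket_1 below 0.008 m or horizontal distance between yellow_c and pocket_2 below 0.008 m or horizontal distance between yellow_c and pocket_3 below 0.008 m) and z of yellow_c in the frame of bar_seat between -0.017 and -0.007 m and (horizontal distance between blue_c and pocket_1 below 0.008 m or horizontal distance between blue_c and pocket_2 below 0.008 m or horizontal distance between blue_c and pocket_3 below 0.008 m) and z of blue_c in the frame of bar_seat between -0.017 and -0.007 m and x of bar_grip in the frame of bar_seat between -0.007 and 0.007 m and y of bar_grip in the frame of bar_seat between -0.014 and 0.014 m and z of bar_grip in the frame of bar_seat between 0.013 and 0.023 m and angle between the y axis of bar_grip and the y axis of bar_seat, either way round below 0.09 rad and angle between bar_grip's own z axis and vertical below 0.1 rad and value of joint crank below 2 rad), for 0.2 s.
5. the stage is cranked a third of the way in, the sleeve held in the fingers (value of joint crank above 4.71 rad and contact force between the fingers and sleeve above 0.5 N), for 0.05 s.
6. the stage is cranked half way in, the sleeve held in the fingers (value of joint crank above 7.85 rad and contact force between the fingers and sleeve above 0.5 N), for 0.05 s.
7. the stage is cranked three quarters in, the sleeve held in the fingers (value of joint crank above 11.78 rad and contact force between the fingers and sleeve above 0.5 N), for 0.05 s.
8. the stage is cranked home, the sleeve held in the fingers (value of joint crank above 15.2 rad and contact force between the fingers and sleeve above 0.5 N), for 0.1 s.
At the end, for the whole second after the job is handed in: Each dish present is flat and upright in a pocket (8 mm off centre, 5 mm in height, 0.12 rad); the bar lies in both supports (7 mm across, 14 mm along, 5 mm in height, 0.09 rad in line, 0.1 rad level); crank over 15.2 rad; all at rest ((horizontal distance between red_c and pocket_1 below 0.008 m or horizontal distance between red_c and pocket_2 below 0.008 m or horizontal distance between red_c and pocket_3 below 0.008 m) and z of red_c in the frame of bar_seat between -0.017 and -0.007 m and angle between each of red_c, yellow_c, blue_c's own z axis and vertical below 0.12 rad and (horizontal distance between yellow_c and pocket_1 below 0.008 m or horizontal distance between yellow_c and pocket_2 below 0.008 m or horizontal distance between yellow_c and pocket_3 below 0.008 m) and z of yellow_c in the frame of bar_seat between -0.017 and -0.007 m and (horizontal distance between blue_c and pocket_1 below 0.008 m or horizontal distance between blue_c and pocket_2 below 0.008 m or horizontal distance between blue_c and pocket_3 below 0.008 m) and z of blue_c in the frame of bar_seat between -0.017 and -0.007 m and x of bar_grip in the frame of bar_seat between -0.007 and 0.007 m and y of bar_grip in the frame of bar_seat between -0.014 and 0.014 m and z of bar_grip in the frame of bar_seat between 0.013 and 0.023 m and angle between the y axis of bar_grip and the y axis of bar_seat, either way round below 0.09 rad and angle between bar_grip's own z axis and vertical below 0.1 rad and value of joint crank above 15.2 rad and linear speed of each of bar, dish_red, dish_yellow, dish_blue below 0.02 m/s); the robot touches nothing.
It fails at once if the timer is shoved aside (over 40 mm) (distance of timer from where it was at the start of the episode above 0.04 m).
It fails at once if the lidded jar is shoved aside (over 40 mm) (distance of stick_jar from where it was at the start of the episode above 0.04 m).
Of dish_red, dish_yellow, dish_blue only 2 to 3 are there at a start; the rules pass over those that are not, and their reading is None.
At some moment in a run one of dish_red, dish_yellow, dish_blue, bar may be knocked a few centimetres aside while the robot is not near it.
Once in a run the grip may slacken for a moment while it holds something.
It also fails if it takes over 210 s, if anything falls off the work surface, if the arm or the gripper's body presses on something with over 40 N, if the wrist force passes 120 N, or if a joint passes its speed limit or range.

## Working session

There is one attempt and no reset: what is moved stays moved. The work goes in short steps, Python scripts to look and compute and a shell command to move; the robot and the scene stay as the last step left them, time stands still between calls to the robot, and variables do not carry over. Pictures are saved under pics/ and viewed, and the job is handed in when it is done.

```bash
ls; mkdir -p pics
python3 - <<'E'
from cell import *
import cv2
print(observe())
for n in("scene","top"):
    im=read_camera(n); cv2.imwrite(f"pics/{n}0.png",im[:,:,::-1]); print(n,get_calibration(n))
E
```

```text
pics
{'clock': 0.0, 'joint_positions': array([-1.35231725e+00,  3.81168816e-01,  1.29826647e+00,  1.63596566e-05,
        1.46360688e+00, -2.15291689e-01]), 'qd': array([ 0.00141539,  0.00035496,  0.00043145, -0.00269176, -0.00095381,
       -0.00086015]), 'joint_torque': array([ 1.06392054e-03, -4.37925375e+01, -2.24558634e+01,  7.13209016e-02,
        3.51775135e-02, -1.08232177e-04]), 'tcp_pos': array([ 0.23110417, -0.49877182,  0.23815045]), 'ee_rot': array([[ 4.20293518e-01, -9.07388158e-01, -2.98294106e-04],
       [-9.07387108e-01, -4.20293498e-01,  1.41857362e-03],
       [-1.41256798e-03, -3.25549073e-04, -9.99998949e-01]]), 'force': array([-0.15311635, -0.62643439, -0.8400628 ]), 'ft_torque': array([-0.06978924, -0.02058221,  0.01062228]), 'opening': 1.0012016491579436}
scene {'fx': 496.3282563641453, 'fy': 496.3282563641453, 'cx': 279.6715323125583, 'cy': 210.88659260717753, 'k1': -0.15622840778537872, 'pose': array([[ 0.69970946,  0.38443863, -0.60217407, -0.46927819],
       [-0.71437646,  0.38656767, -0.58329384, -0.93419231],
       [ 0.00854034,  0.8383152 ,  0.54511897,  0.99474203],
       [ 0.        ,  0.        ,  0.        ,  1.        ]])}
top {'fx': 495.0563793896169, 'fy': 495.0563793896169, 'cx': 281.21764296799785, 'cy': 205.04067749662133, 'k1': -0.045938021117528545, 'pose': array([[ 0.01763132,  0.98947988, -0.14359217,  0.3319276 ],
       [-0.99978496,  0.01901558,  0.00827347,  0.02988117],
       [ 0.01091692,  0.14341542,  0.98960236,  1.42804956],
       [ 0.        ,  0.        ,  0.        ,  1.        ]])}
```

View pics/scene0.png

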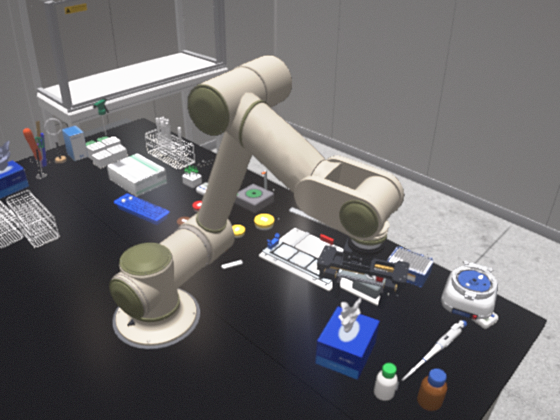

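View pics/top0.png

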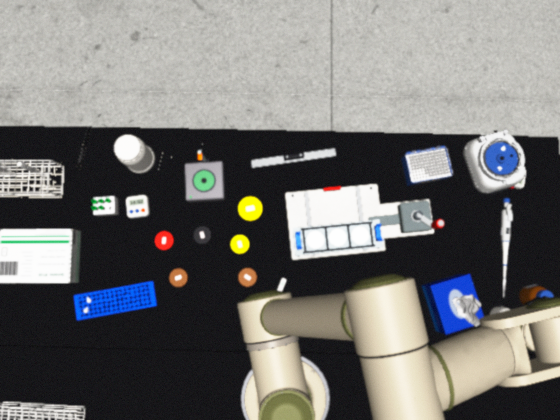

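```bash
cat > h.py <<'E'
from cell import *
import cv2, numpy as np
def ray(n,u,v):
    c=get_calibration(n); K=np.array([[c['fx'],0,c['cx']],[0,c['fy'],c['cy']],[0,0,1.]])
    p=cv2.undistortPoints(np.array([[[u,v]]],float),K,np.array([c['k1'],0,0,0,0.]))[0,0]
    d=c['pose'][:3,:3]@np.array([p[0],-p[1],-1.]); return c['pose'][:3,3],d
def w(n,u,v,z):
    o,d=ray(n,u,v); return o+d*(z-o[2])/d[2]
def px(n,P):
    c=get_calibration(n); K=np.array([[c['fx'],0,c['cx']],[0,c['fy'],c['cy']],[0,0,1.]])
    R=c['pose'][:3,:3]; q=R.T@(np.array(P,float)-c['pose'][:3,3]); q=np.array([q[0],-q[1],-q[2]])
    return cv2.projectPoints(q.reshape(1,3),np.zeros(3),np.zeros(3),K,np.array([c['k1'],0,0,0,0.]))[0][0,0]
def crop(n,tag,u0,v0,u1,v1,s,im=None):
    if im is None: im=read_camera(n)
    cv2.imwrite(f"pics/{tag}.png",cv2.resize(im[v0:v1,u0:u1,::-1],None,fx=s,fy=s,interpolation=cv2.INTER_CUBIC)); return im
def rel(P,yawdir=None):
    "shift in tool axes mm from present TCP to world point P (TCP target)"
    s=observe(); return np.round(1000*s['ee_rot'].T@(np.array(P)-s['tcp_pos']),1)
E
python3 - <<'E'
from h import *
im=read_camera("top")
crop("top","t1",80,120,280,270,4,im); crop("top","t2",270,130,460,270,4,im)
im=read_camera("scene"); crop("scene","s1",80,150,300,300,3,im)
E
```

```text
(no output)
```

View pics/t1.png

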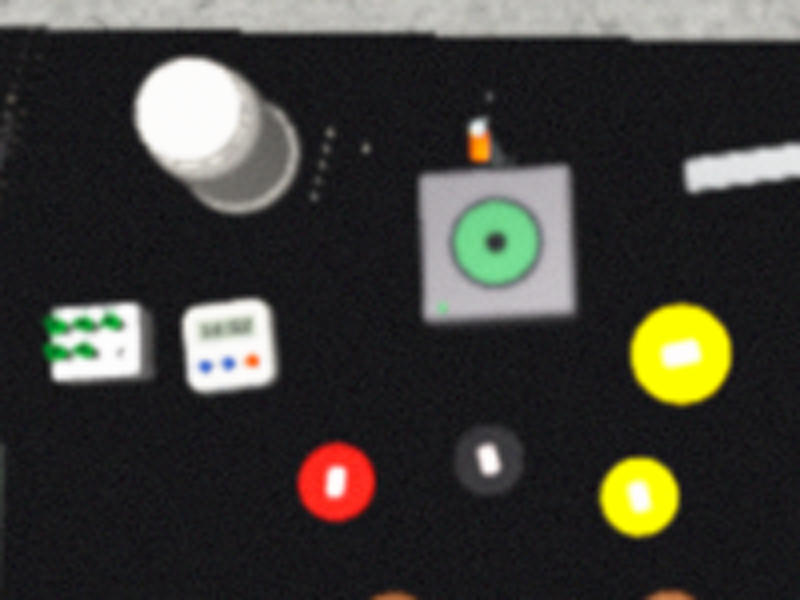

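View pics/t2.png

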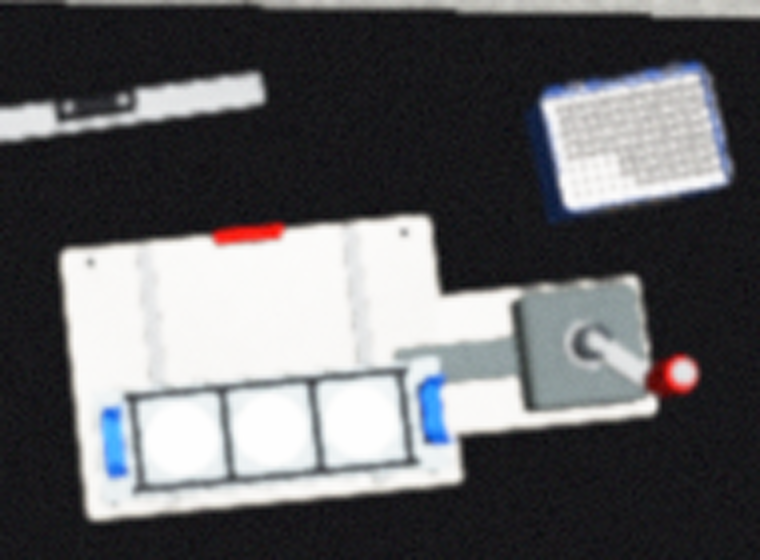

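View pics/s1.png

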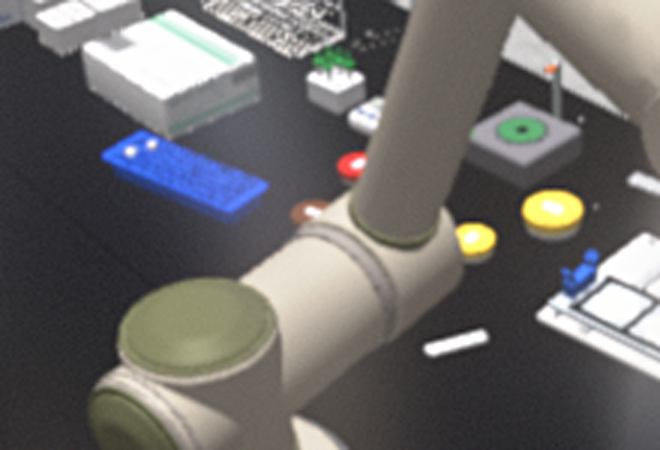

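```bash
cat >> h.py <<'E'
def blob(im,box,f):
    u0,v0,u1,v1=box; c=im[v0:v1,u0:u1].astype(float); m=f(c[:,:,0],c[:,:,1],c[:,:,2]).astype(np.uint8)
    n,l,st,ce=cv2.connectedComponentsWithStats(m)
    if n<2: return None
    i=1+np.argmax(st[1:,4]); return ce[i][0]+u0,ce[i][1]+v0,st[i,4],st[i,2],st[i,3]
RED=lambda r,g,b:(r>120)&(g<110)&(b<110)
YEL=lambda r,g,b:(r>130)&(g>130)&(b<120)
BLU=lambda r,g,b:(b>120)&(r<120)&(b>r+60)
GRN=lambda r,g,b:(g>150)&(r<150)
E
python3 - <<'E'
from h import *
im=read_camera("top")
def show(name,box,f,z):
    b=blob(im,box,f); print(name,np.round(b,1),np.round(w("top",b[0],b[1],z),4))
# fill tag by convex: use enclosing via wide threshold
show("red",(150,225,180,255),lambda r,g,b:(r>90),.018)
show("yel",(227,230,255,258),lambda r,g,b:(r>90),.018)
show("ybig",(235,193,266,224),lambda r,g,b:(r>90),.02)
show("green",(185,160,225,205),lambda r,g,b:(g>b+25),.04)
show("supL",(293,228,303,252),BLU,.063)
show("supR",(372,220,385,244),BLU,.063)
show("sleeve",(428,212,450,236),lambda r,g,b:(r>g+40),.118)
show("redstop",(318,183,346,194),RED,.02)
for n,x,y,z in [("sleevetop",683,373,.131),("axis",592,342,.075),("gb1",518,290,.055),("gb2",640,278,.055),("gb3",652,397,.055),("gb4",531,411,.055),("p1",183,438,.028),("p2",273,430,.028),("p3",364,420,.028),
 ("base TL",62,250,.014),("TR",432,217,.014),("BR",462,480,.014),("BL",90,520,.014),("barR",262,88,.006),("rib",96,103,.03)]:
    print(n,np.round(w("top",270+(x+.5)/4-.5,130+(y+.5)/4-.5,z),4))
print("barL",np.round(w("top",80+(690.5)/4-.5,120+(176.5)/4-.5,.006),4))
print("pointer",np.round(w("top",80+(480.5)/4-.5,120+(148.5)/4-.5,.107),4))
print("timer",np.round(w("top",80+(230.5)/4-.5,120+(346.5)/4-.5,.018),4))
print("jar top",np.round(w("top",80+(188.5)/4-.5,120+(110.5)/4-.5,.138),4))
E
```

```text
red [163.6 240.1 319.   20.   21. ] [0.4292 0.3514 0.018 ]
yel [239.4 243.6 326.   20.   20. ] [0.4233 0.135  0.018 ]
ybig [249.7 208.1 529.   26.   26. ] [0.5255 0.1084 0.02  ]
green [203.5 180.1 336.   22.   21. ] [0.601  0.2412 0.04  ]
supL [297.9 240.   70.    5.   17. ] [ 0.4333 -0.0293  0.063 ]
supR [377.7 232.1  87.    7.   17. ] [ 0.4591 -0.2505  0.063 ]
sleeve [437.5 223.6  94.   13.   11. ] [ 0.4798 -0.4009  0.118 ]
redstop [331.5 188.   60.   18.    5. ] [ 0.5889 -0.1265  0.02  ]
sleevetop [ 0.4804 -0.4045  0.131 ]
axis [ 0.5073 -0.36    0.075 ]
gb1 [ 0.5459 -0.3139  0.055 ]
gb2 [ 0.5561 -0.401   0.055 ]
gb3 [ 0.4718 -0.4074  0.055 ]
gb4 [ 0.4605 -0.3217  0.055 ]
p1 [ 0.4394 -0.0803  0.028 ]
p2 [ 0.4462 -0.1442  0.028 ]
p3 [ 0.4545 -0.209   0.028 ]
base TL [0.5751 0.0074 0.014 ]
TR [ 0.6049 -0.2619  0.014 ]
BR [ 0.4139 -0.2816  0.014 ]
BL [ 0.3809 -0.0157  0.014 ]
barR [ 0.7008 -0.1385  0.006 ]
rib [ 0.6809 -0.0152  0.03  ]
barL [0.6595 0.1056 0.006 ]
pointer [0.6531 0.2443 0.107 ]
timer [0.5254 0.4329 0.018 ]
jar top [0.6682 0.4366 0.138 ]
```

```bash
cat >> h.py <<'E'
def go(x,y,z,yaw=None):
    s=observe(); R=s['ee_rot']; p=s['tcp_pos']; d=1000*R.T@(np.array([x,y,z])-p)
    cy=np.arctan2(R[1,0],R[0,0]); dy=0 if yaw is None else -((yaw-cy+np.pi)%(2*np.pi)-np.pi)
    print("t=%.2f tcp"%s['clock'],np.round(p,4),"yaw %.3f"%cy,"tilt %.3f"%np.arccos(-R[2,2]),"F",np.round(s['force'],1),"op %.1f"%(88.1*s['opening']),"j6 %.2f"%s['joint_positions'][5])
    print("SHIFT",np.round(d,1),"turn %.3f"%dy, "rows>=%.1f"%max(np.linalg.norm(d)/41.7,abs(dy)/.125))
E
python3 -c "
from h import *
go(.42,-.1,.22,-1.52)"
```

```text
t=0.25 tcp [ 0.2312 -0.4989  0.2385] yaw -1.137 tilt 0.001 F [-0.  -0.2  1. ] op 88.4 j6 -0.22
SHIFT [-282.6 -339.    18.7] turn 0.383 rows>=10.6
```

```bash
python3 -m creep '[[-283,-339,18,0.383],[-283,-339,18,0.383],[-283,-339,18,0.383],[-283,-339,18,0.383],[-283,-339,18,0.383],[-283,-339,18,0.383],[-283,-339,18,0.383],[-283,-339,18,0.383]]' 88; python3 -c "
from h import *
go(.429,.351,.12,-1.52)"
```

```text
clock: 0.92
tcp_pos: [0.3734, -0.1968, 0.2253]
ee_rot: [[0.05, -0.999, 0.0], [-0.999, -0.05, -0.0], [0.0, -0.0, -1.0]]
force: [0.6, 0.1, 0.5]
opening: 0.995
t=0.92 tcp [ 0.3734 -0.1968  0.2253] yaw -1.520 tilt 0.000 F [0.6 0.1 0.5] op 87.7 j6 0.75
SHIFT [-544.4  -83.1  105.2] turn -0.000 rows>=13.4
```

```bash
python3 -m creep '[[-544,-83,60,0],[-544,-83,60,0],[-544,-83,60,0],[-544,-83,60,0],[-544,-83,60,0],[-544,-83,60,0],[-544,-83,60,0],[-544,-83,60,0]]' ; python3 -c "
from h import *
go(.429,.351,.1,-1.52)
crop('top','t3',0,0,560,420,1)"
```

```text
clock: 1.58
tcp_pos: [0.406, 0.1331, 0.189]
ee_rot: [[0.051, -0.999, 0.001], [-0.999, -0.051, -0.0], [0.0, -0.001, -1.0]]
force: [1.1, -1.0, -0.4]
opening: 1.002
t=1.58 tcp [0.406  0.1331 0.189 ] yaw -1.520 tilt 0.001 F [ 1.1 -1.  -0.4] op 88.3 j6 1.56
SHIFT [-216.5  -34.    89.1] turn 0.000 rows>=5.7
```

View pics/t3.png

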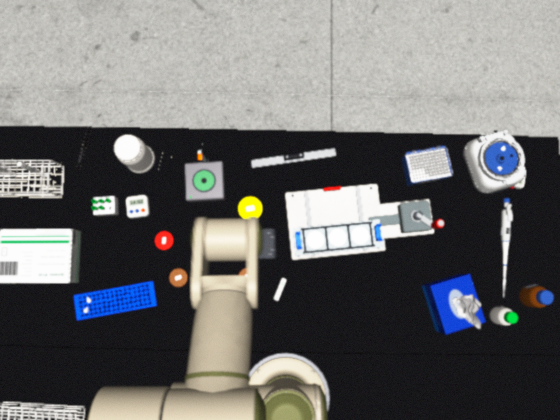

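Blue is absent: this view and the first together cover the bench, and the candidates are red (164,240), black (202,235), browns (178,277) and (247,277), small yellow (240,244) and big yellow (250,208). I choose red (164,240), which has a white tag and was checked in the t1 crop.

```bash
python3 -m creep '[[-216,-34,89,0],[-216,-34,89,0],[-216,-34,89,0],[-216,-34,89,0],[-216,-34,89,0],[-216,-34,89,0],[-216,-34,89,0]]' ; python3 -c "
from h import *
crop('top','t4',120,190,260,295,5)
crop('scene','s4',130,170,270,275,5)
go(.429,.351,.008,-1.52)
"
```

```text
clock: 2.22
tcp_pos: [0.4285, 0.3518, 0.0976]
ee_rot: [[0.055, -0.999, -0.003], [-0.999, -0.055, -0.001], [0.0, 0.003, -1.0]]
force: [-0.6, -0.9, -0.1]
opening: 0.997
t=2.32 tcp [0.4289 0.3487 0.0994] yaw -1.518 tilt 0.001 F [-0.1 -0.2  0.7] op 88.0 j6 1.99
SHIFT [-2.4 -0.3 91.4] turn 0.002 rows>=2.2
```

View pics/t4.png

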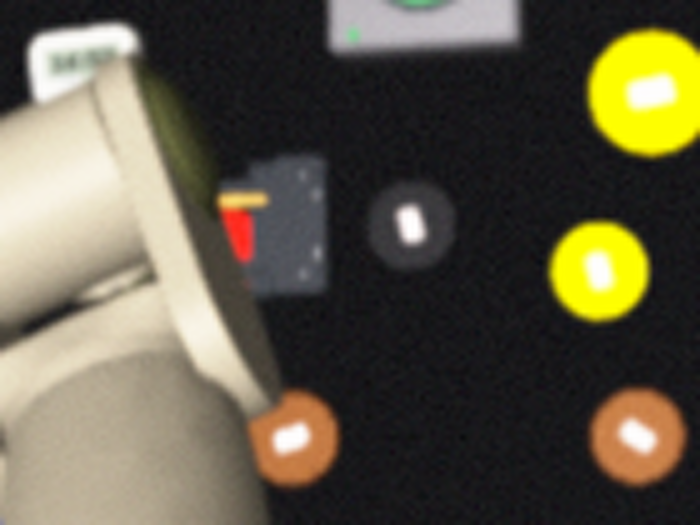

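View pics/s4.png

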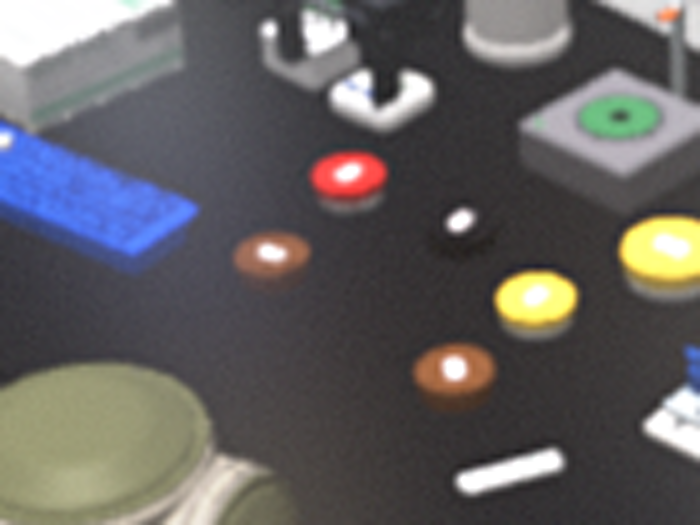

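```bash
python3 -c "
from h import *
f=lambda x,y,z:print(np.round(w('scene',130+(x+.5)/5-.5,170+(y+.5)/5-.5,z),4))
f(349,174,.018);f(537,297,.018);f(619,116,.04);f(668,14,.107)
"
```

```text
[0.431  0.3506 0.018 ]
[0.4251 0.1343 0.018 ]
[0.6043 0.2434 0.04  ]
[0.6559 0.2432 0.107 ]
```

```bash
python3 -m creep '[[-2,1,41,0],[-2,1,75,0],[-2,1,91,0],[-2,1,91,0],[-2,1,91,0]]' && python3 -m creep '[[0,0,0,0],[0,0,0,0],[0,0,0,0],[0,0,0,0],[0,0,0,0],[0,0,0,0]]' 40 30;  python3 -c "
from h import *
go(.602,.242,.15,-1.52)"
```

```text
clock: 2.73
tcp_pos: [0.4286, 0.3494, 0.0097]
ee_rot: [[0.05, -0.999, -0.0], [-0.999, -0.05, -0.0], [0.0, 0.0, -1.0]]
force: [0.5, 0.3, 0.4]
opening: 0.997
clock: 3.23
tcp_pos: [0.4284, 0.3504, 0.0095]
ee_rot: [[0.051, -0.999, 0.001], [-0.999, -0.051, 0.0], [-0.0, -0.001, -1.0]]
force: [-1.4, -1.1, 3.9]
opening: 0.573
t=3.23 tcp [0.4284 0.3504 0.0095] yaw -1.520 tilt 0.001 F [-1.4 -1.1  3.9] op 50.5 j6 1.99
SHIFT [ 117.1 -168.  -140.4] turn 0.000 rows>=6.0
```

```bash
python3 -m creep '[[0,0,-40,0],[0,0,-80,0],[0,0,-110,0],[117,-168,-130,0],[117,-168,-130,0],[117,-168,-130,0],[117,-168,-130,0],[117,-168,-130,0]]' - 30;  python3 -c "
from h import *
go(.602,.242,.1055,-1.52)
crop('scene','s5',130,130,310,265,4)"
```

```text
clock: 3.9
tcp_pos: [0.6035, 0.2405, 0.1394]
ee_rot: [[0.051, -0.999, -0.0], [-0.999, -0.051, -0.0], [0.0, 0.0, -1.0]]
force: [-0.0, -0.1, -0.3]
opening: 0.577
t=3.90 tcp [0.6035 0.2405 0.1394] yaw -1.520 tilt 0.000 F [-0.  -0.1 -0.3] op 50.9 j6 1.72
SHIFT [-1.6  1.4 33.9] turn -0.000 rows>=0.8
```

View pics/s5.png

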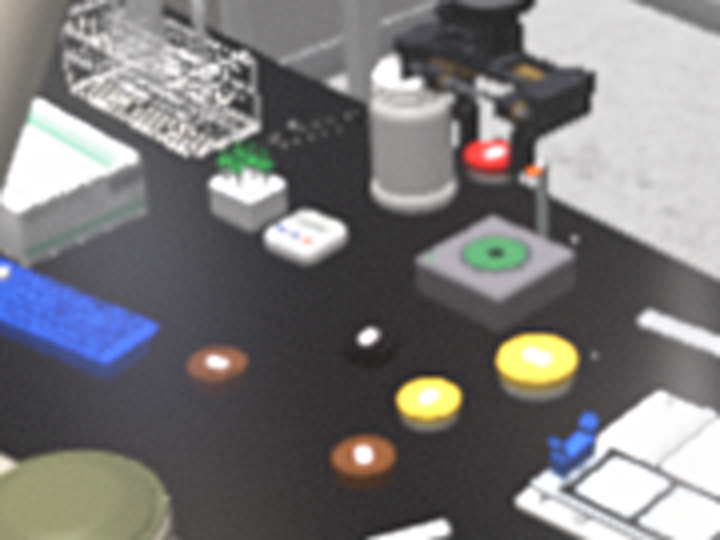

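```bash
python3 -m creep '[[-1,1,20,0],[-1,1,34,0],[-1,1,34,0],[-1,1,34,0],[-1,1,34,0],[-1,1,34,0],[-1,1,34,0],[-1,1,34,0]]' - 30;  python3 -c "
from h import *
im=crop('scene','s6',210,130,310,205,7)
b=blob(im,(230,150,275,190),RED);print(b,w('scene',b[0],b[1],.114))
im=crop('top','t6',160,130,260,205,7)
go(.602,.242,.1055,-1.52)
print('expect',px('scene',[.602,.242,.114]))
"
```

```text
clock: 4.62
tcp_pos: [0.601, 0.2431, 0.1058]
ee_rot: [[0.051, -0.999, 0.001], [-0.999, -0.051, 0.0], [-0.0, -0.001, -1.0]]
force: [-0.1, 1.0, -0.6]
opening: 0.582
(np.float64(251.04), np.float64(177.24), np.int32(75), np.int32(11), np.int32(11)) [0.5901356  0.23864942 0.114     ]
t=4.72 tcp [0.601  0.243  0.1055] yaw -1.520 tilt 0.001 F [ 0.  -0.3 -0.4] op 51.2 j6 1.72
SHIFT [ 1.1 -1.  -0. ] turn 0.000 rows>=0.0
expect [252.80077222 175.80625849]
```

View pics/s6.png

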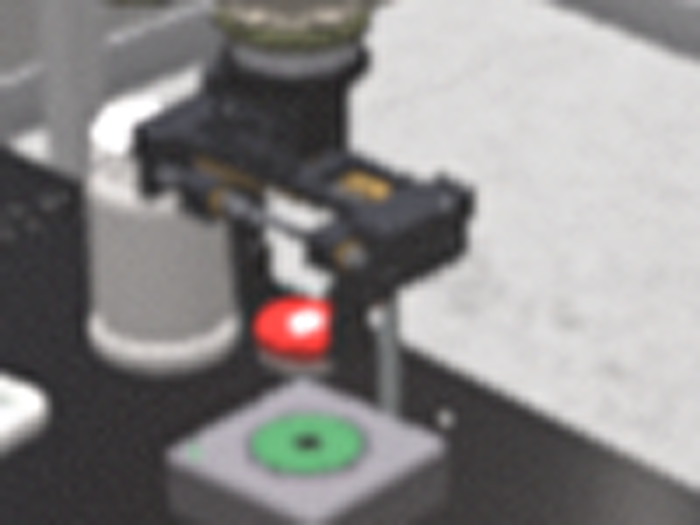

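View pics/t6.png

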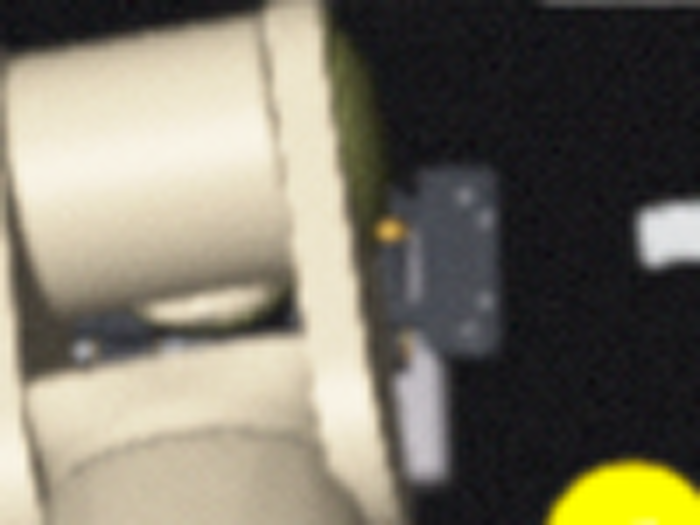

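```bash
for i in 1 2 3; do python3 -m creep '[[1,-1,0,0],[1,-1,0,0],[1,-1,0,0],[1,-1,0,0],[1,-1,0,0],[1,-1,0,0],[1,-1,0,0],[1,-1,0,0]]' - 30 >/dev/null; python3 -c "
from h import *
im=read_camera('scene');print(blob(im,(230,150,275,190),RED))
go(.602,.242,.1055,-1.52)"; done
```

```text
(np.float64(251.63513513513513), np.float64(177.3108108108108), np.int32(74), np.int32(12), np.int32(11))
t=5.43 tcp [0.602  0.242  0.1051] yaw -1.520 tilt 0.000 F [ 1.1 -0.2 -0.5] op 50.9 j6 1.72
SHIFT [-0.  -0.  -0.4] turn 0.000 rows>=0.0
(np.float64(251.96153846153845), np.float64(177.44871794871796), np.int32(78), np.int32(11), np.int32(11))
t=6.15 tcp [0.603  0.241  0.1051] yaw -1.520 tilt 0.000 F [ 0.3 -0.3 -0.9] op 50.6 j6 1.72
SHIFT [-1.   0.9 -0.4] turn 0.000 rows>=0.0
(np.float64(252.16216216216216), np.float64(177.45945945945945), np.int32(74), np.int32(12), np.int32(11))
t=6.87 tcp [0.604  0.2401 0.1051] yaw -1.520 tilt 0.000 F [-0.3  0.1 -0.3] op 51.1 j6 1.72
SHIFT [-2.   1.9 -0.4] turn 0.000 rows>=0.1
```

```bash
python3 -c "
from h import *
go(.439,-.080,.15,.114)
im=crop('scene','s7',250,220,390,310,5)
im=crop('top','t7',275,175,455,275,4)"
```

```text
t=6.87 tcp [0.604  0.2401 0.1051] yaw -1.520 tilt 0.000 F [-0.3  0.1 -0.3] op 51.1 j6 1.72
SHIFT [311.3 181.1 -44.9] turn -1.634 rows>=13.1
```

View pics/s7.png

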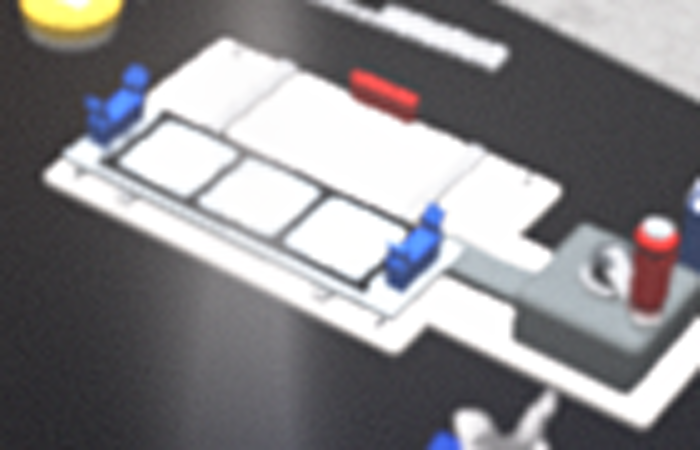

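View pics/t7.png

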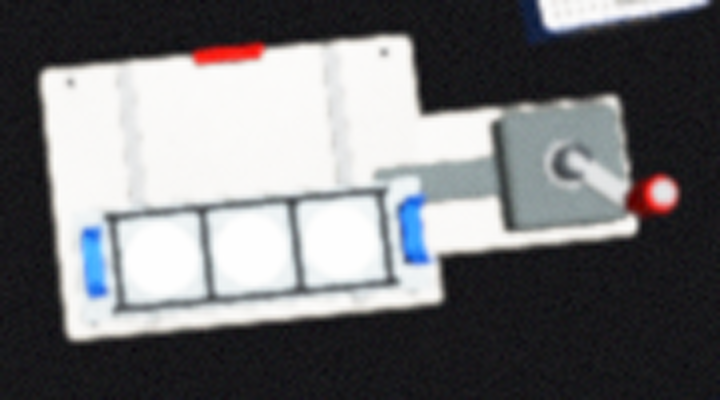

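```bash
python3 -c "
from h import *
t=[w('top',275+(x+.5)/4-.5,175+(y+.5)/4-.5,.033)[:2] for x,y in [(110,213),(386,190),(393,284),(117,310)]]
print(np.round(t,4),np.mean(t,0)); t=np.array(t)
print(np.linalg.norm(t[0]-t[1]),np.linalg.norm(t[1]-t[2]),np.arctan2(-(t[0]-t[1])[0],(t[0]-t[1])[1]),np.arctan2(-(t[3]-t[2])[0],(t[3]-t[2])[1]))
s=[w('scene',250+(x+.5)/5-.5,220+(y+.5)/5-.5,.033)[:2] for x,y in [(168,118),(365,288),(108,160),(241,153),(197,196),(328,200),(286,241)]]
print(np.round(s,4)); print((s[0]+s[4])/2,(s[3]+s[2])/2,(s[3]+s[6])/2,(s[4]+s[5])/2)
"
```

```text
[[ 0.4702 -0.0421]
 [ 0.4902 -0.2383]
 [ 0.4235 -0.2427]
 [ 0.4018 -0.0478]] [ 0.44642294 -0.14273668]
0.1971817078404163 0.06684181323133088 0.10156768926657818 0.11070327965074205
[[ 0.4643 -0.0473]
 [ 0.4259 -0.2469]
 [ 0.4056 -0.0513]
 [ 0.4704 -0.1058]
 [ 0.419  -0.1162]
 [ 0.4734 -0.1764]
 [ 0.4254 -0.1845]]
[ 0.44163471 -0.08170499] [ 0.43801387 -0.07856456] [ 0.44790608 -0.14514708] [ 0.44619762 -0.14628134]
```

```bash
python3 -m creep '[[0,0,-40,0],[30,17,-60,-0.12],[311,181,-60,-1.63],[311,181,-60,-1.63],[311,181,-60,-1.63],[311,181,-60,-1.63],[311,181,-60,-1.63],[311,181,-60,-1.63]]' - 30 ;python3 -c "
from h import *
go(.4398,-.0803,.1,.11)"
```

```text
clock: 7.63
tcp_pos: [0.4803, -0.0004, 0.1654]
ee_rot: [[0.77, -0.638, 0.001], [-0.638, -0.77, -0.0], [0.001, -0.0, -1.0]]
force: [2.1, 0.1, -0.2]
opening: 0.578
t=7.63 tcp [ 4.803e-01 -4.000e-04  1.654e-01] yaw -0.692 tilt 0.001 F [ 2.1  0.1 -0.2] op 50.9 j6 0.44
SHIFT [19.8 87.4 65.4] turn -0.802 rows>=6.4
```

```bash
python3 -m creep '[[20,87,65,-0.80],[20,87,65,-0.80],[20,87,65,-0.80],[20,87,65,-0.80],[20,87,65,-0.80],[20,87,65,-0.80],[20,87,65,-0.80],[20,87,65,-0.80]]' - 30 ;python3 -c "
from h import *
go(.4398,-.0803,.0385,.11)
crop('scene','s8',240,180,380,285,5)"
```

```text
clock: 8.3
tcp_pos: [0.4409, -0.0786, 0.1003]
ee_rot: [[0.995, 0.104, 0.0], [0.104, -0.995, -0.0], [0.0, 0.0, -1.0]]
force: [0.1, 0.5, -1.0]
opening: 0.575
t=8.30 tcp [ 0.4409 -0.0786  0.1003] yaw 0.104 tilt 0.000 F [ 0.1  0.5 -1. ] op 50.7 j6 -0.55
SHIFT [-1.3  1.5 61.8] turn -0.006 rows>=1.5
```

View pics/s8.png

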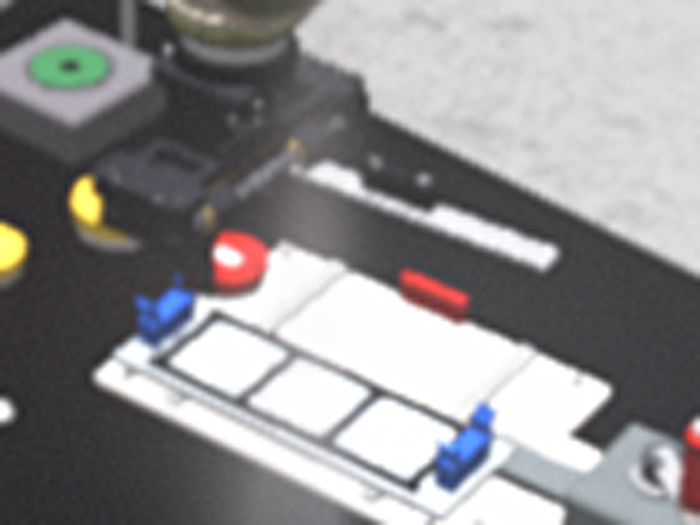

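```bash
python3 -m creep '[[-1,1,30,-0.006],[-1,1,50,-0.006],[-1,1,58,-0.006],[-1,1,61.5,-0.006],[-1,1,61.5,-0.006],[-1,1,61.5,-0.006]]' - 30 ;python3 -c "
from h import *
go(.4398,-.0803,.0385,.11)
crop('scene','s9',260,200,330,252,8)"
```

```text
clock: 8.85
tcp_pos: [0.4404, -0.0797, 0.0393]
ee_rot: [[0.994, 0.107, 0.001], [0.107, -0.994, -0.0], [0.001, 0.001, -1.0]]
force: [0.6, 0.4, -0.5]
opening: 0.574
t=8.85 tcp [ 0.4404 -0.0797  0.0393] yaw 0.107 tilt 0.001 F [ 0.6  0.4 -0.5] op 50.6 j6 -0.55
SHIFT [-0.6  0.5  0.8] turn -0.003 rows>=0.0
```

View pics/s9.png

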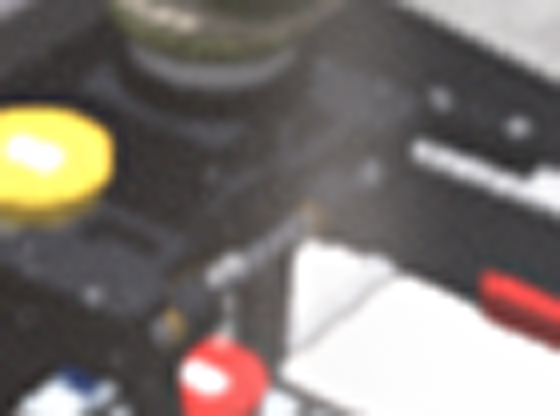

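Seated at the pocket height; release and lift.

```bash
python3 -m creep '[[0,0,0,0],[0,0,0,0],[0,0,0,0],[0,0,-2,0],[0,0,-30,0],[0,0,-70,0],[0,0,-110,0],[0,0,-130,0]]' 70 30 ;python3 -c "
from h import *
go(.424,.1348,.11,-1.52)
im=crop('scene','s10',220,190,360,295,5)"
```

```text
clock: 9.57
tcp_pos: [0.4407, -0.0799, 0.1729]
ee_rot: [[0.994, 0.108, 0.005], [0.108, -0.994, -0.002], [0.005, 0.003, -1.0]]
force: [0.5, -0.6, 0.4]
opening: 0.79
t=9.57 tcp [ 0.4407 -0.0799  0.1729] yaw 0.108 tilt 0.005 F [ 0.5 -0.6  0.4] op 69.6 j6 -0.55
SHIFT [   6.2 -215.4   62.3] turn 1.628 rows>=13.0
```

View pics/s10.png

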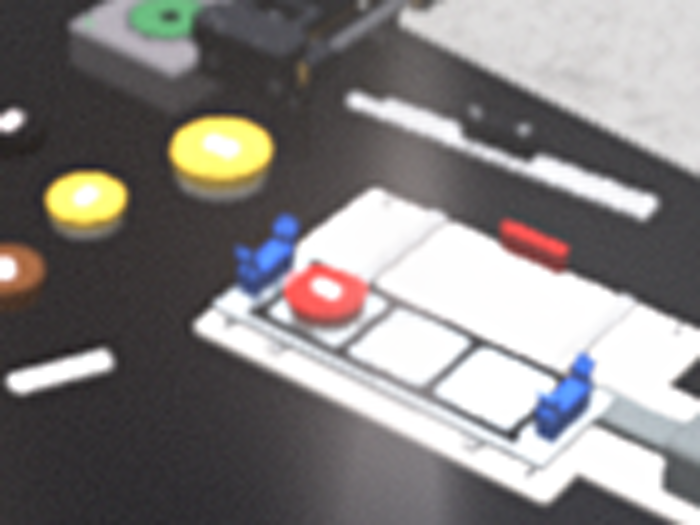

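```bash
python3 -c "
from h import *
f=lambda x,y,z:print(np.round(w('scene',220+(x+.5)/5-.5,190+(y+.5)/5-.5,z),4))
f(325,289,.046);f(87,197,.018)"
python3 -m creep '[[6,-215,62,1.628],[6,-215,62,1.628],[6,-215,62,1.628],[6,-215,62,1.628],[6,-215,62,1.628],[6,-215,62,1.628],[6,-215,62,1.628],[6,-215,62,1.628]]' 88 30
python3 -c "
from h import *
go(.424,.1348,.1,-1.52)"
```

```text
[ 0.4389 -0.0777  0.046 ]
[0.4251 0.1343 0.018 ]
clock: 10.28
tcp_pos: [0.4215, 0.1371, 0.1058]
ee_rot: [[0.709, -0.706, -0.002], [-0.706, -0.709, 0.0], [-0.002, 0.001, -1.0]]
force: [0.1, 0.6, -0.6]
opening: 1.0
t=10.28 tcp [0.4215 0.1371 0.1058] yaw -0.783 tilt 0.002 F [ 0.1  0.6 -0.6] op 88.1 j6 0.83
SHIFT [ 3.4 -0.1  5.8] turn 0.737 rows>=5.9
```

```bash
python3 -m creep '[[3,0,6,0.737],[3,0,6,0.737],[3,0,6,0.737],[3,0,6,0.737],[3,0,6,0.737],[3,0,6,0.737],[3,0,6,0.737]]' 88 30
python3 -c "
from h import *
go(.4245,.1346,.0095,-1.52)
im=crop('scene','s11',200,190,270,242,8)"
```

```text
clock: 10.87
tcp_pos: [0.4248, 0.1327, 0.1006]
ee_rot: [[0.049, -0.999, -0.0], [-0.999, -0.049, 0.0], [-0.0, 0.0, -1.0]]
force: [0.2, 0.1, -0.3]
opening: 0.997
t=10.87 tcp [0.4248 0.1327 0.1006] yaw -1.522 tilt 0.000 F [ 0.2  0.1 -0.3] op 87.8 j6 1.56
SHIFT [-1.9  0.1 91.1] turn -0.002 rows>=2.2
```

View pics/s11.png

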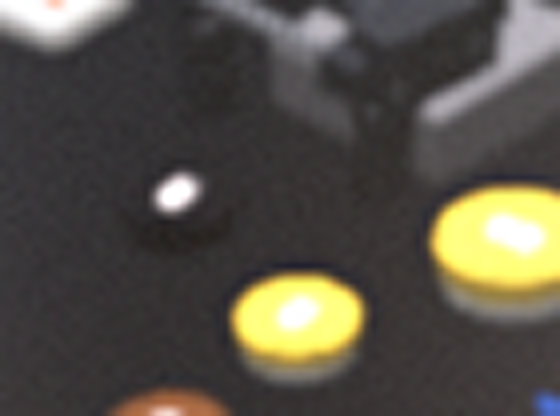

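The small yellow dish at (299,317) in the crop has not moved. Descend, grip, lift.

```bash
python3 -c "
from h import *
print(w('scene',200+299.5/8-.5,190+317.5/8-.5,.018))"
python3 -m creep '[[-2,0,41,0],[-2,0,75,0],[-2,0,90,0],[-2,0,91,0],[-2,0,91,0]]' && python3 -m creep '[[0,0,0,0],[0,0,0,0],[0,0,0,0],[0,0,0,0],[0,0,0,0],[0,0,0,0]]' 40 30;  python3 -c "
from h import *
go(.602,.242,.14,-1.52)"
```

```text
[0.42422268 0.13365983 0.018     ]
clock: 11.33
tcp_pos: [0.4246, 0.1347, 0.0094]
ee_rot: [[0.055, -0.998, -0.002], [-0.998, -0.055, -0.0], [-0.0, 0.002, -1.0]]
force: [0.9, 0.8, 0.2]
opening: 0.996
clock: 11.83
tcp_pos: [0.4249, 0.1347, 0.01]
ee_rot: [[0.053, -0.999, 0.001], [-0.999, -0.053, 0.0], [0.0, -0.001, -1.0]]
force: [-1.7, -0.4, 3.4]
opening: 0.58
t=11.83 tcp [0.4249 0.1347 0.01  ] yaw -1.518 tilt 0.001 F [-1.7 -0.4  3.4] op 51.1 j6 1.56
SHIFT [ -97.7 -182.6 -129.9] turn 0.002 rows>=5.9
```

```bash
python3 -m creep '[[0,0,-40,0],[0,0,-80,0],[0,0,-110,0],[-98,-182,-130,0],[-98,-182,-130,0],[-98,-182,-130,0],[-98,-182,-130,0],[-98,-182,-130,0]]' - 30;  python3 -c "
from h import *
go(.602,.242,.1055,-1.52)"
```

```text
clock: 12.5
tcp_pos: [0.6025, 0.2434, 0.1399]
ee_rot: [[0.053, -0.999, -0.0], [-0.999, -0.053, -0.0], [0.0, 0.0, -1.0]]
force: [0.7, -1.1, -0.2]
opening: 0.578
t=12.50 tcp [0.6025 0.2434 0.1399] yaw -1.517 tilt 0.000 F [ 0.7 -1.1 -0.2] op 51.0 j6 1.72
SHIFT [ 1.4  0.6 34.4] turn 0.003 rows>=0.8
```

```bash
python3 -m creep '[[1,0,20,0],[1,0,34,0],[1,0,34,0],[1,0,34,0],[1,0,34,0],[1,0,34,0],[1,0,34,0],[1,0,34,0]]' - 30;  python3 -c "
from h import *
im=crop('scene','s12',210,130,310,205,7)
go(.602,.242,.1055,-1.52)
"
```

```text
clock: 13.17
tcp_pos: [0.6015, 0.2411, 0.1065]
ee_rot: [[0.053, -0.999, 0.001], [-0.999, -0.053, 0.0], [-0.0, -0.001, -1.0]]
force: [-0.2, -0.2, 0.0]
opening: 0.578
t=13.22 tcp [0.6014 0.2412 0.1063] yaw -1.518 tilt 0.001 F [-0.5 -0.3  0.8] op 50.9 j6 1.72
SHIFT [-0.8 -0.6  0.8] turn 0.002 rows>=0.0
```

View pics/s12.png

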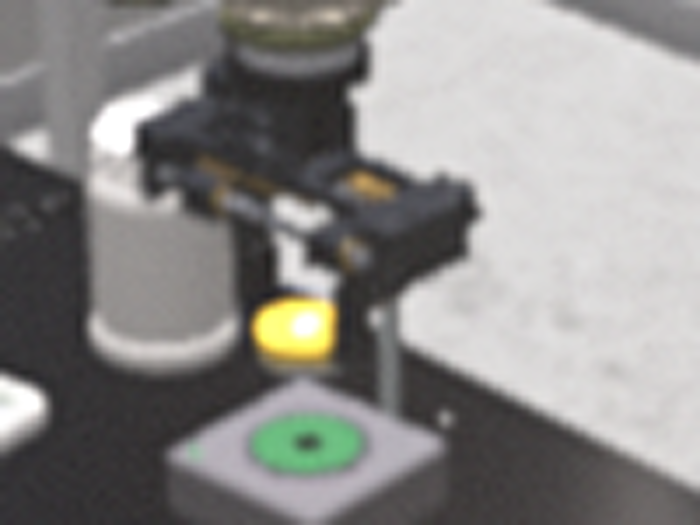

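Yellow sits at (300,330) in the crop, level and in the same place as the red dish did. Hold.

```bash
for i in 1 2 3; do python3 -m creep '[[0,0,0,0],[0,0,0,0],[0,0,0,0],[0,0,0,0],[0,0,0,0],[0,0,0,0],[0,0,0,0],[0,0,0,0]]' - 30 | grep -E "clock|open"; done;  python3 -c "
from h import *
im=crop('scene','s13',210,130,310,205,7)
b=blob(im,(235,160,275,185),YEL);print(b)
im=crop('scene','s14',210,180,380,305,4,im)
go(.4467,-.1442,.16,.11)
"
```

```text
clock: 13.88
opening: 0.575
clock: 14.55
opening: 0.578
clock: 15.22
opening: 0.581
(np.float64(251.57142857142858), np.float64(177.32142857142858), np.int32(56), np.int32(12), np.int32(10))
t=15.27 tcp [0.6014 0.2412 0.1057] yaw -1.518 tilt 0.000 F [ 0.1  0.6 -0.6] op 50.9 j6 1.72
SHIFT [376.7 174.9 -54.4] turn -1.628 rows>=13.0
```

View pics/s13.png

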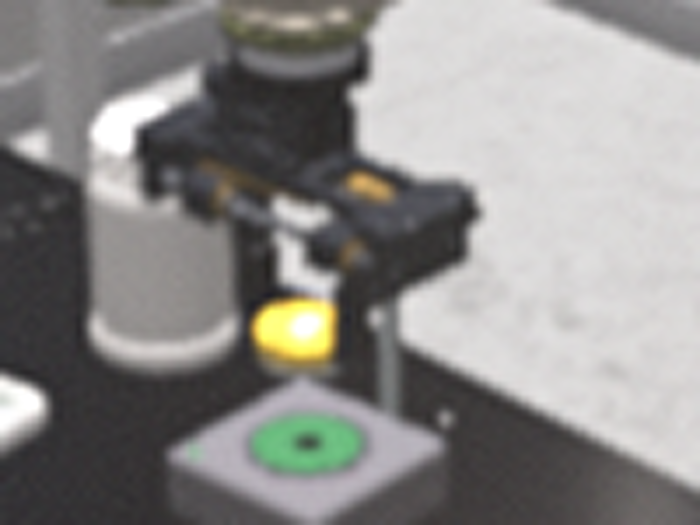

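View pics/s14.png

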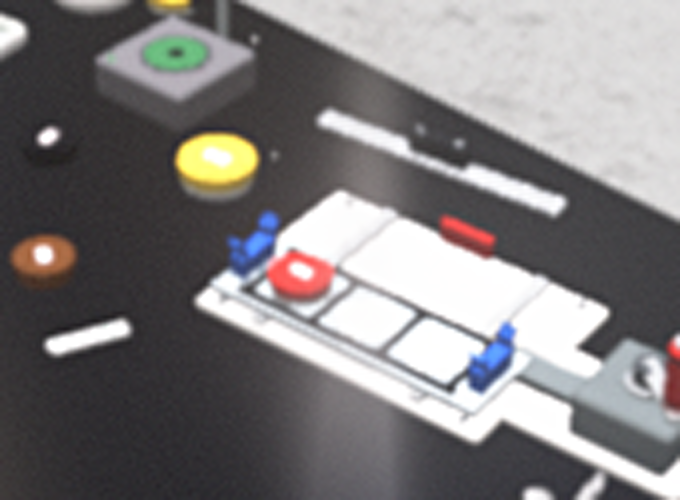

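```bash
python3 -m creep '[[0,0,-40,0],[30,14,-60,-0.12],[377,175,-60,-1.63],[377,175,-60,-1.63],[377,175,-60,-1.63],[377,175,-60,-1.63],[377,175,-60,-1.63],[377,175,-60,-1.63]]' - 30 ;python3 -c "
from h import *
go(.4467,-.1442,.1,.11)"
```

```text
clock: 15.93
tcp_pos: [0.5019, -0.0073, 0.1659]
ee_rot: [[0.769, -0.64, 0.0], [-0.64, -0.769, -0.0], [0.0, -0.0, -1.0]]
force: [0.2, 0.3, -0.6]
opening: 0.58
t=15.93 tcp [ 0.5019 -0.0073  0.1659] yaw -0.694 tilt 0.001 F [ 0.2  0.3 -0.6] op 51.1 j6 0.44
SHIFT [ 45.1 140.5  65.9] turn -0.804 rows>=6.4
```

```bash
python3 -m creep '[[45,140,50,-0.80],[45,140,50,-0.80],[45,140,50,-0.80],[45,140,50,-0.80],[45,140,65,-0.80],[45,140,65,-0.80],[45,140,65,-0.80],[45,140,65,-0.80]]' - 30 ;python3 -c "
from h import *
go(.4467,-.1442,.039,.11)"
```

```text
clock: 16.6
tcp_pos: [0.447, -0.1423, 0.1006]
ee_rot: [[0.995, 0.103, -0.0], [0.103, -0.995, 0.0], [-0.0, -0.0, -1.0]]
force: [-0.1, -0.0, -0.6]
opening: 0.58
t=16.60 tcp [ 0.447  -0.1423  0.1006] yaw 0.103 tilt 0.000 F [-0.1 -0.  -0.6] op 51.1 j6 -0.66
SHIFT [-0.5  1.9 61.6] turn -0.007 rows>=1.5
```

```bash
python3 -m creep '[[-1,2,30,-0.007],[-1,2,50,-0.007],[-1,2,58,-0.007],[-1,2,61.5,-0.007],[-1,2,61.5,-0.007],[-1,2,61.5,-0.007]]' - 30 && python3 -m creep '[[0,0,0,0],[0,0,0,0],[0,0,0,0],[0,0,-2,0],[0,0,-30,0],[0,0,-70,0],[0,0,-110,0],[0,0,-130,0]]' 70 30;  python3 -c "
from h import *
go(.68,-.0152,.17,.11)
im=crop('scene','s15',260,190,380,280,6)
im=crop('top','t15',240,130,450,280,3)"
```

```text
clock: 17.1
tcp_pos: [0.4468, -0.1442, 0.04]
ee_rot: [[0.994, 0.106, 0.001], [0.106, -0.994, -0.001], [0.001, 0.001, -1.0]]
force: [0.1, -0.4, -0.3]
opening: 0.583
clock: 17.77
tcp_pos: [0.4471, -0.1444, 0.1736]
ee_rot: [[0.994, 0.107, 0.005], [0.107, -0.994, -0.003], [0.005, 0.004, -1.0]]
force: [1.0, 1.1, 0.4]
opening: 0.794
t=17.77 tcp [ 0.4471 -0.1444  0.1736] yaw 0.107 tilt 0.006 F [1.  1.1 0.4] op 70.0 j6 -0.67
SHIFT [ 245.4 -103.6    4.4] turn -0.003 rows>=6.4
```

View pics/s15.png

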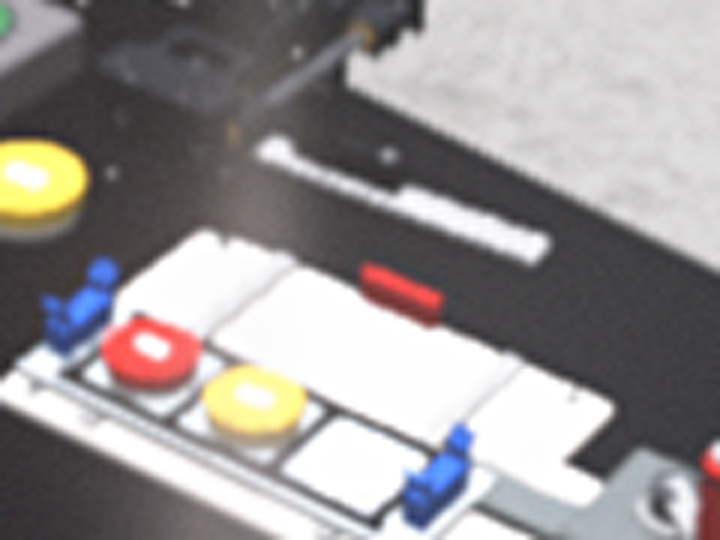

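View pics/t15.png

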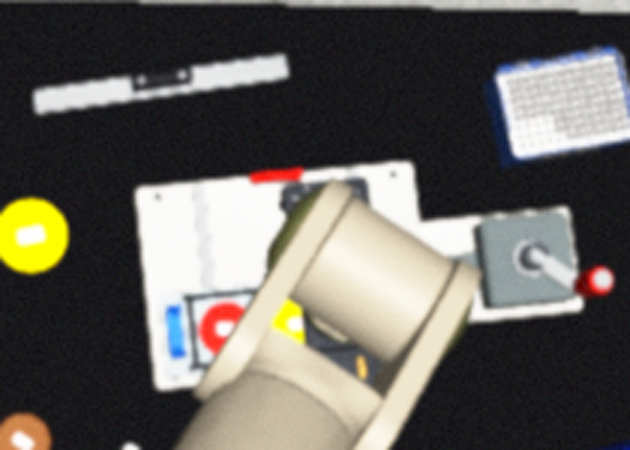

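```bash
python3 -c "
from h import *
f=lambda x,y,z:w('top',240+(x+.5)/3-.5,130+(y+.5)/3-.5,z)
a=f(34.5,101,.006);b=f(288.5,66,.006);print(a,b,(a+b)/2,np.linalg.norm(a-b),np.arctan2(-(a-b)[0],(a-b)[1]))
print(f(162,78,.03))
g=lambda x,y,z:w('scene',260+(x+.5)/6-.5,190+(y+.5)/6-.5,z)
print(g(545,252,.003))
yaw=np.arctan2(-(a-b)[0],(a-b)[1]);c=(a+b)/2
print(px('scene',[*c[:2],.03]))
go(c[0],c[1],.15,yaw)"
```

```text
[0.6603705  0.10845558 0.006     ] [ 0.70075086 -0.14060454  0.006     ] [ 0.68056068 -0.01607448  0.006     ] 0.25231234739994995 0.1607323378963538
[ 0.68002671 -0.01532815  0.03      ]
[ 0.70607607 -0.13778899  0.003     ]
[319.37318239 214.2227901 ]
t=17.87 tcp [ 0.4475 -0.1447  0.1728] yaw 0.107 tilt 0.008 F [0.3 0.2 0. ] op 69.8 j6 -0.67
SHIFT [ 245.3 -103.1   23.8] turn -0.054 rows>=6.4
```

```bash
python3 -m creep '[[245,-103,24,-0.054],[245,-103,24,-0.054],[245,-103,24,-0.054],[245,-103,24,-0.054],[245,-103,24,-0.054],[245,-103,24,-0.054],[245,-103,24,-0.054],[245,-103,24,-0.054]]' 60 30;  python3 -c "
from h import *
go(.6805,-.0158,.009,.161)
im=crop('scene','s16',260,170,380,260,6)
im=crop('top','t16',240,130,340,205,7)"
```

```text
clock: 18.53
tcp_pos: [0.6805, -0.013, 0.142]
ee_rot: [[0.987, 0.163, -0.003], [0.163, -0.987, 0.001], [-0.002, -0.001, -1.0]]
force: [-0.3, -0.6, -0.2]
opening: 0.683
t=18.53 tcp [ 0.6805 -0.013   0.142 ] yaw 0.164 tilt 0.003 F [-0.3 -0.6 -0.2] op 60.1 j6 -0.36
SHIFT [-1.00e-01  2.90e+00  1.33e+02] turn 0.003 rows>=3.2
```

View pics/s16.png

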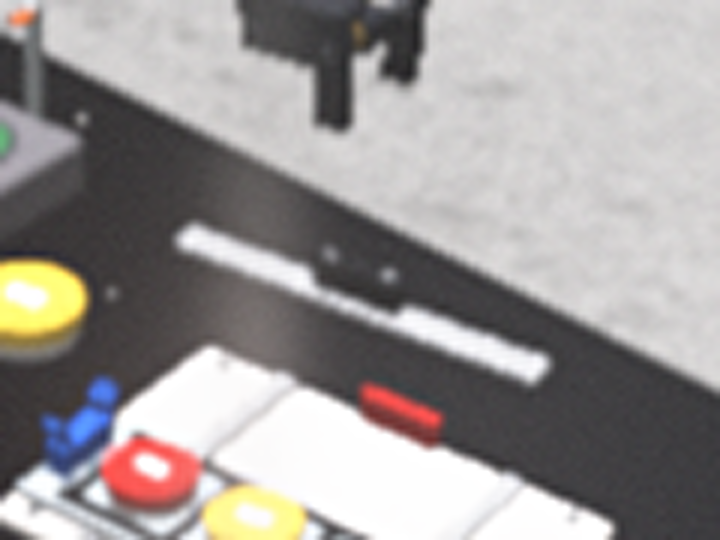

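View pics/t16.png

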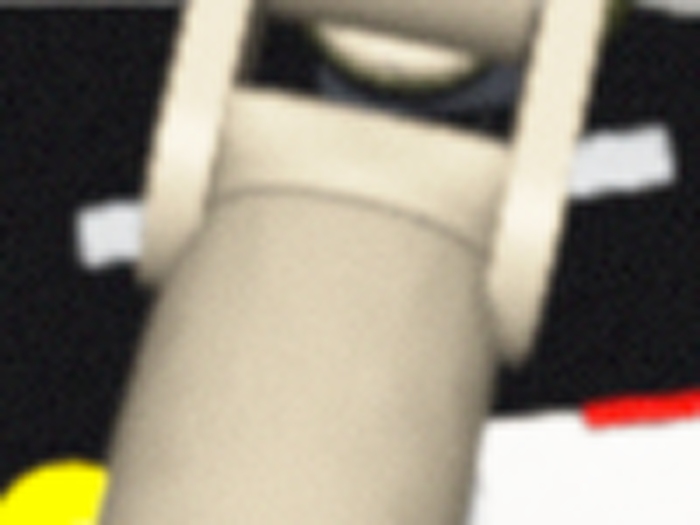

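```bash
python3 -m creep '[[0,3,40,0.003],[0,3,80,0.003],[0,3,115,0.003],[0,3,129,0.003],[0,3,132,0.003],[0,3,132,0.003]]' 60 30 && python3 -m creep '[[0,0,0,0],[0,0,0,0],[0,0,0,0],[0,0,0,0],[0,0,0,0],[0,0,0,0],[0,0,0,0]]' 0 40;  python3 -c "
from h import *
go(.4467,-.1442,.16,.109)
im=crop('scene','s17',260,170,380,260,6)"
```

```text
clock: 19.13
tcp_pos: [0.6784, -0.0191, 0.0128]
ee_rot: [[0.988, 0.156, -0.002], [0.156, -0.988, 0.0], [-0.002, -0.001, -1.0]]
force: [0.0, -0.2, 0.1]
opening: 0.679
clock: 19.72
tcp_pos: [0.6797, -0.0184, 0.0135]
ee_rot: [[0.988, 0.157, 0.001], [0.157, -0.988, -0.0], [0.001, 0.0, -1.0]]
force: [1.5, 0.2, 0.4]
opening: 0.171
t=19.72 tcp [ 0.6797 -0.0184  0.0135] yaw 0.158 tilt 0.001 F [1.5 0.2 0.4] op 15.0 j6 -0.36
SHIFT [-249.7   87.6 -146.7] turn 0.049 rows>=7.3
```

View pics/s17.png

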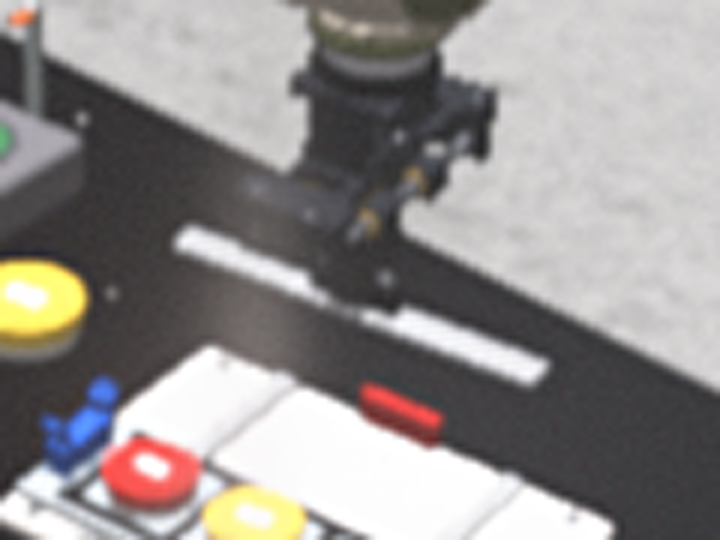

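```bash
python3 -m creep '[[0,0,0,0],[0,0,0,0],[0,0,0,0]]' 0 50;  python3 -m creep '[[0,0,-10,0],[0,0,-40,0],[0,0,-80,0],[0,0,-120,0],[0,0,-150,0],[0,0,-150,0]]' 0 50; python3 -c "
from h import *
go(.4467,-.1442,.16,.109)
im=crop('scene','s18',230,150,370,255,5)"
```

```text
clock: 20.02
tcp_pos: [0.6797, -0.0184, 0.0135]
ee_rot: [[0.988, 0.157, 0.001], [0.157, -0.988, -0.0], [0.001, 0.0, -1.0]]
force: [1.7, 0.8, 2.8]
opening: 0.131
clock: 20.52
tcp_pos: [0.6811, -0.0187, 0.171]
ee_rot: [[0.987, 0.158, 0.011], [0.158, -0.987, -0.002], [0.01, 0.004, -1.0]]
force: [1.1, 0.5, -2.0]
opening: 0.13
t=20.52 tcp [ 0.6811 -0.0187  0.171 ] yaw 0.158 tilt 0.011 F [ 1.1  0.5 -2. ] op 11.4 j6 -0.36
SHIFT [-251.4   87.     8.7] turn 0.049 rows>=6.4
```

View pics/s18.png

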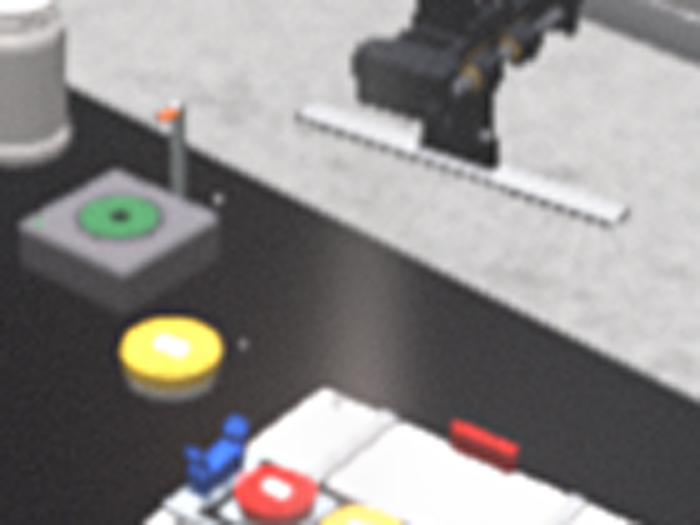

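```bash
python3 -m creep '[[-251,88,10,0.049],[-251,88,10,0.049],[-251,88,10,0.049],[-251,88,10,0.049],[-251,88,10,0.049],[-251,88,10,0.049],[-251,88,10,0.049],[-251,88,10,0.049]]' 0 50; python3 -c "
from h import *
go(.4467,-.146,.095,.109)
im=crop('scene','s19',230,170,390,290,4)"
```

```text
clock: 21.23
tcp_pos: [0.4417, -0.1453, 0.152]
ee_rot: [[0.994, 0.106, -0.005], [0.106, -0.994, 0.002], [-0.004, -0.003, -1.0]]
force: [0.9, -0.1, -3.0]
opening: 0.132
t=21.23 tcp [ 0.4417 -0.1453  0.152 ] yaw 0.106 tilt 0.005 F [ 0.9 -0.1 -3. ] op 11.6 j6 -0.68
SHIFT [ 5.2  1.4 57. ] turn -0.003 rows>=1.4
```

View pics/s19.png

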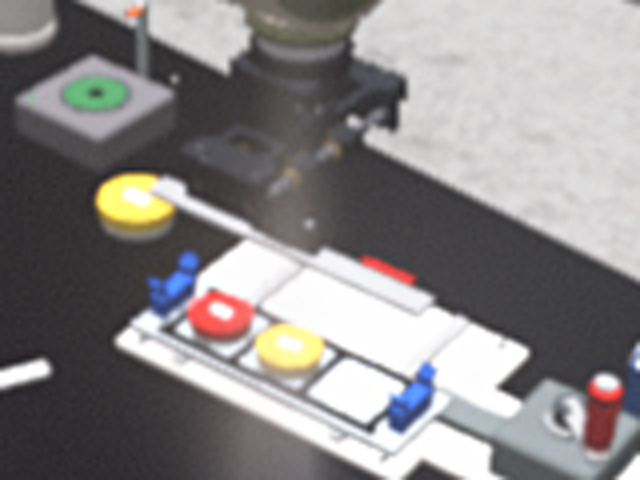

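```bash
python3 -m creep '[[5,1,20,-0.003],[5,1,40,-0.003],[5,1,56,-0.003],[5,1,56,-0.003],[5,1,56,-0.003],[5,1,56,-0.003]]' 0 50; python3 -c "
from h import *
go(.4467,-.146,.095,.109)
im=crop('scene','s20',250,200,370,290,6)"
```

```text
clock: 21.78
tcp_pos: [0.451, -0.1451, 0.0976]
ee_rot: [[0.994, 0.113, 0.0], [0.113, -0.994, -0.0], [0.0, 0.0, -1.0]]
force: [-0.2, 0.7, -1.3]
opening: 0.131
t=21.78 tcp [ 0.451  -0.1451  0.0976] yaw 0.113 tilt 0.000 F [-0.2  0.7 -1.3] op 11.6 j6 -0.67
SHIFT [-4.4  0.5  2.6] turn 0.004 rows>=0.1
```

View pics/s20.png

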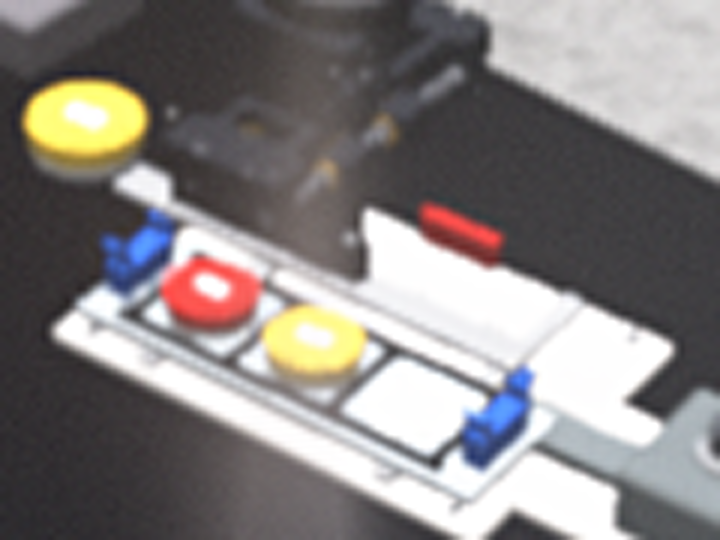

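```bash
cat >> h.py <<'E'
def barpx(n,c,yaw,z,tag,box,s,im=None):
    im=read_camera(n) if im is None else im
    u0,v0,u1,v1=box; o=cv2.resize(im[v0:v1,u0:u1,::-1],None,fx=s,fy=s,interpolation=cv2.INTER_CUBIC)
    X=np.array([np.cos(yaw),np.sin(yaw)]);Y=np.array([-np.sin(yaw),np.cos(yaw)])
    pts=[px(n,[*(np.array(c)+a*X+b*Y),z]) for a,b in [(-.011,-.125),(-.011,.125),(.011,.125),(.011,-.125)]]
    q=np.array([[(p[0]-u0+.5)*s-.5,(p[1]-v0+.5)*s-.5] for p in pts]); cv2.polylines(o,[q.round().astype(int)],True,(255,0,255),1); cv2.imwrite(f'pics/{tag}.png',o)
E
python3 -c "
from h import *
barpx('scene',[.451,-.1428],.113,.084,'s21',(250,200,370,290),6)"
```

```text
(no output)
```

View pics/s21.png

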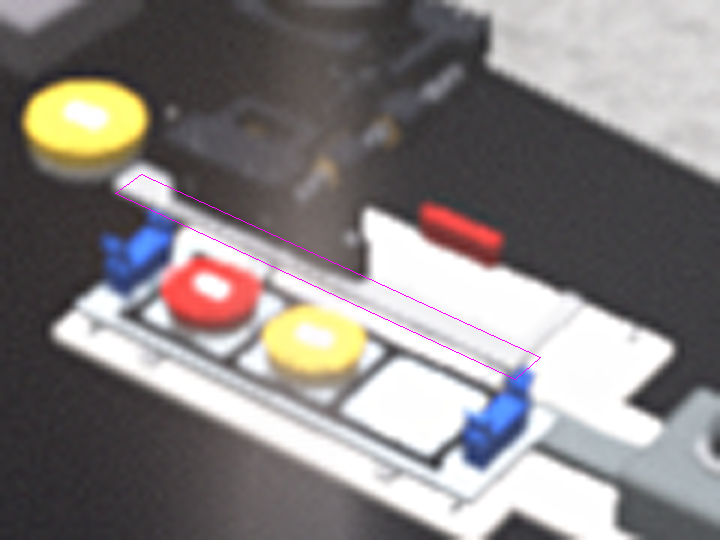

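```bash
python3 -c "
from h import *
barpx('scene',[.4467,-.1442],.109,.052,'s22',(250,220,340,288),8)"
```

```text
(no output)
```

View pics/s22.png

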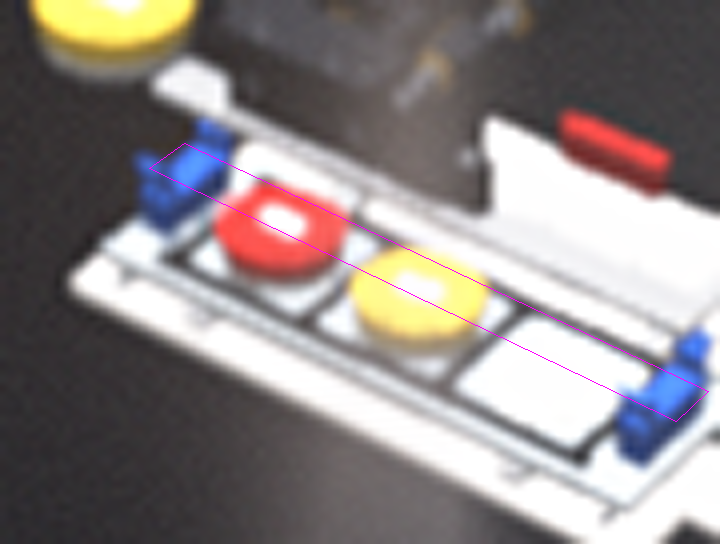

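```bash
python3 -m creep '[[-4,0,0,-0.004],[-4,0,0,-0.004],[-4,0,0,-0.004]]' 0 50; python3 -c "
from h import *
go(.4467,-.146,.063,.109)"
```

```text
clock: 22.18
tcp_pos: [0.4463, -0.1458, 0.0975]
ee_rot: [[0.993, 0.116, 0.0], [0.116, -0.993, -0.0], [0.0, 0.0, -1.0]]
force: [0.6, 0.5, -2.1]
opening: 0.134
t=22.18 tcp [ 0.4463 -0.1458  0.0975] yaw 0.116 tilt 0.000 F [ 0.6  0.5 -2.1] op 11.8 j6 -0.68
SHIFT [ 0.4  0.3 34.5] turn 0.007 rows>=0.8
```

```bash
python3 -m creep '[[0,0,10,0.006],[0,0,20,0.006],[0,0,26,0.006],[0,0,30,0.006],[0,0,33,0.006],[0,0,34,0.006],[0,0,34,0.006],[0,0,34,0.006]]' 0 50; python3 -c "
from h import *
go(.4467,-.146,.063,.109)
crop('scene','s23',250,210,350,285,7)"
```

```text
clock: 22.85
tcp_pos: [0.4466, -0.1458, 0.0634]
ee_rot: [[0.994, 0.11, 0.0], [0.11, -0.994, -0.0], [0.0, 0.0, -1.0]]
force: [0.1, -1.0, -3.0]
opening: 0.13
t=22.85 tcp [ 0.4466 -0.1458  0.0634] yaw 0.110 tilt 0.000 F [ 0.1 -1.  -3. ] op 11.4 j6 -0.68
SHIFT [0.1 0.2 0.4] turn 0.001 rows>=0.0
```

View pics/s23.png

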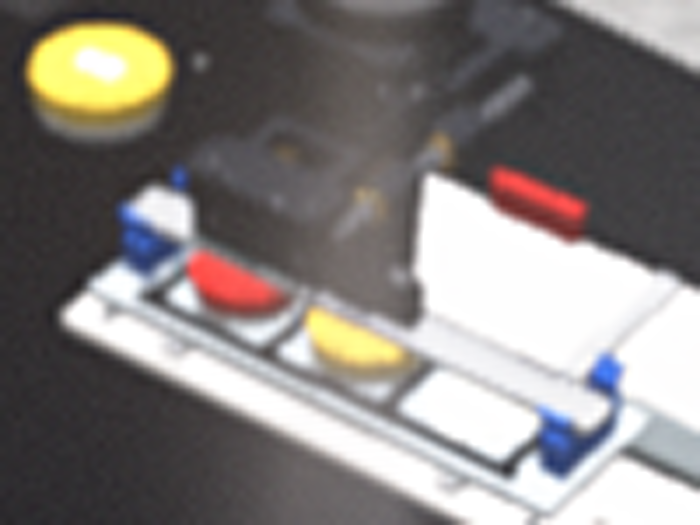

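```bash
python3 -m creep '[[0,0,1,0],[0,0,1,0],[0,0,1,0]]' 0 50; python3 -m creep '[[0,0,0,0],[0,0,0,0],[0,0,0,0],[0,0,0,0],[0,0,-10,0],[0,0,-50,0],[0,0,-90,0],[0,0,-130,0]]' 40 30; python3 -c "
from h import *
go(.481,-.403,.2,.109)
crop('scene','s24',250,200,350,275,7)
crop('top','t24',270,170,450,270,4)"
```

```text
clock: 23.15
tcp_pos: [0.4466, -0.1458, 0.0624]
ee_rot: [[0.994, 0.11, 0.001], [0.11, -0.994, -0.0], [0.001, 0.0, -1.0]]
force: [1.0, -0.1, -0.2]
opening: 0.131
clock: 23.82
tcp_pos: [0.446, -0.1454, 0.1938]
ee_rot: [[0.994, 0.11, -0.001], [0.11, -0.994, 0.001], [-0.001, -0.001, -1.0]]
force: [2.1, 0.0, 0.7]
opening: 0.456
t=23.82 tcp [ 0.446  -0.1454  0.1938] yaw 0.110 tilt 0.001 F [2.1 0.  0.7] op 40.2 j6 -0.68
SHIFT [  6.5 259.9  -6.4] turn 0.001 rows>=6.2
```

View pics/s24.png

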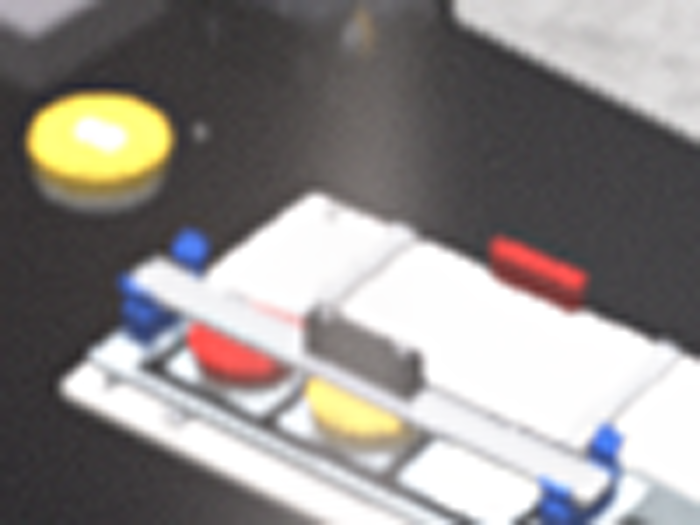

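View pics/t24.png

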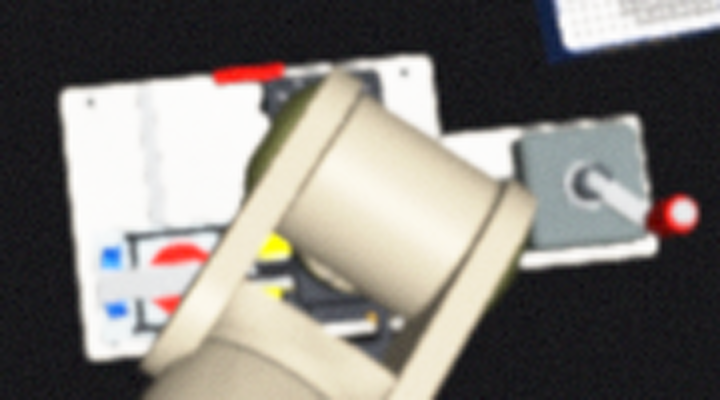

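```bash
python3 -c "
from h import *
im=crop('scene','s25',330,220,420,288,8)
f=lambda x,y,z:print(np.round(w('top',270+(x+.5)/4-.5,170+(y+.5)/4-.5,z),4))
f(683,213,.131);f(588,182,.075)
print(w('top',425,280,.1),w('top',472,273,.1),w('top',490,327,.1))
go(.48,-.403,.17,-1.46)"
```

```text
[ 0.4804 -0.4045  0.131 ]
[ 0.5072 -0.3572  0.075 ]
[ 0.3295122  -0.36922084  0.1       ] [ 0.34981552 -0.49756984  0.1       ] [ 0.20778056 -0.54188677  0.1       ]
t=23.97 tcp [ 0.4473 -0.1462  0.1945] yaw 0.110 tilt 0.006 F [-1.  -0.2 -1.1] op 39.9 j6 -0.68
SHIFT [  4.1 258.8  25.5] turn 1.570 rows>=12.6
```

View pics/s25.png

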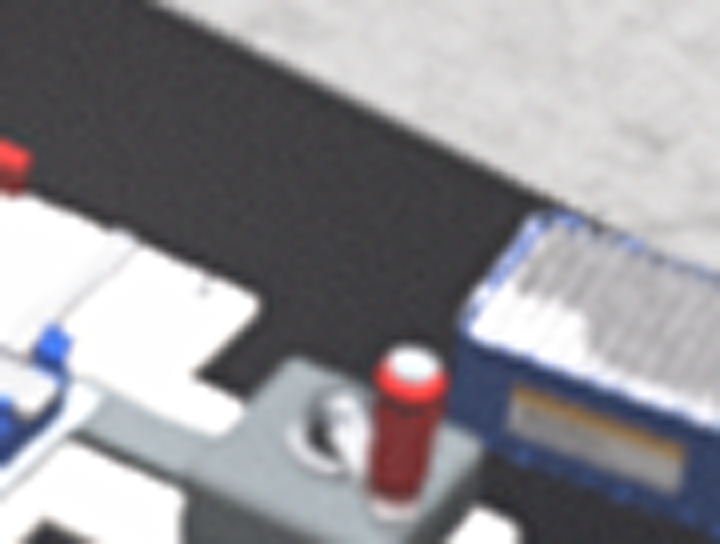

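```bash
python3 -m creep '[[4,258,10,1.57],[4,258,10,1.57],[4,258,10,1.57],[4,258,10,1.57],[4,258,10,1.57],[4,258,10,1.57],[4,258,10,1.57],[4,258,10,1.57]]' 60 30;  python3 -c "
from h import *
f=lambda x,y,z:print(np.round(w('scene',330+(x+.5)/8-.5,220+(y+.5)/8-.5,z),4))
f(413,367,.131);f(412,420,.105);f(325,432,.057)
go(.481,-.403,.17,-1.46)"
```

```text
clock: 24.63
tcp_pos: [0.4779, -0.4043, 0.1788]
ee_rot: [[0.622, -0.783, -0.003], [-0.783, -0.622, 0.003], [-0.004, 0.0, -1.0]]
force: [-0.3, -0.5, -0.0]
opening: 0.68
[ 0.4862 -0.4006  0.131 ]
[ 0.4905 -0.4012  0.105 ]
[ 0.5141 -0.3533  0.057 ]
t=24.63 tcp [ 0.4779 -0.4043  0.1788] yaw -0.899 tilt 0.004 F [-0.3 -0.5 -0. ] op 59.9 j6 0.01
SHIFT [ 1.  -3.2  8.8] turn 0.561 rows>=4.5
```

```bash
python3 -m creep '[[1,-3,9,0.56],[1,-3,9,0.56],[1,-3,9,0.56],[1,-3,9,0.56],[1,-3,9,0.56],[1,-3,9,0.56],[1,-3,9,0.56]]' 46 30;  python3 -c "
from h import *
go(.483,-.4025,.088,-1.46)
crop('scene','s26',330,190,420,258,8)"
```

```text
clock: 25.22
tcp_pos: [0.4815, -0.4003, 0.1717]
ee_rot: [[0.123, -0.992, -0.002], [-0.992, -0.123, 0.002], [-0.002, 0.001, -1.0]]
force: [0.1, 0.6, -0.3]
opening: 0.526
t=25.22 tcp [ 0.4815 -0.4003  0.1717] yaw -1.448 tilt 0.002 F [ 0.1  0.6 -0.3] op 46.4 j6 0.57
SHIFT [ 2.6 -1.4 83.6] turn 0.012 rows>=2.0
```

View pics/s26.png

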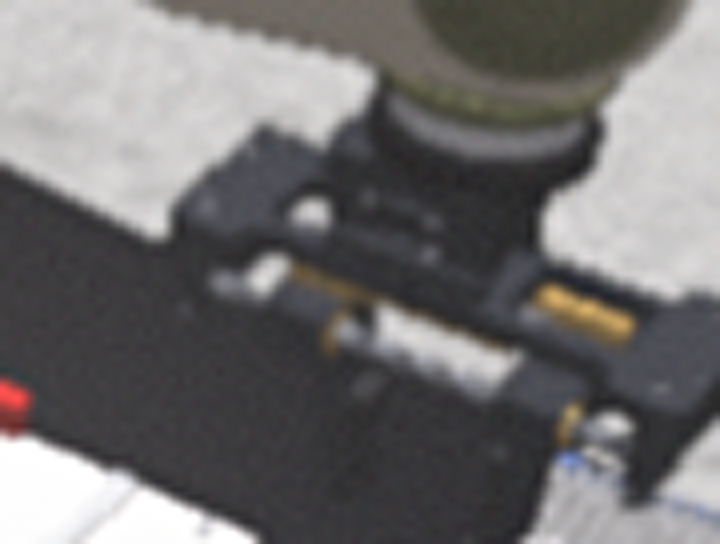

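```bash
python3 -m creep '[[2,-1,20,0.012],[2,-1,34,0.012],[2,-1,34,0.012],[2,-1,34,0.012]]' 46 30;  python3 -c "
from h import *
go(.483,-.4025,.088,-1.46)
crop('scene','s27',330,220,420,288,8)"
```

```text
clock: 25.6
tcp_pos: [0.4828, -0.4022, 0.1386]
ee_rot: [[0.11, -0.994, -0.001], [-0.994, -0.11, 0.001], [-0.002, 0.001, -1.0]]
force: [0.5, 0.7, 0.5]
opening: 0.519
t=25.60 tcp [ 0.4828 -0.4022  0.1386] yaw -1.461 tilt 0.002 F [0.5 0.7 0.5] op 45.7 j6 0.58
SHIFT [ 0.4 -0.3 50.6] turn -0.001 rows>=1.2
```

View pics/s27.png

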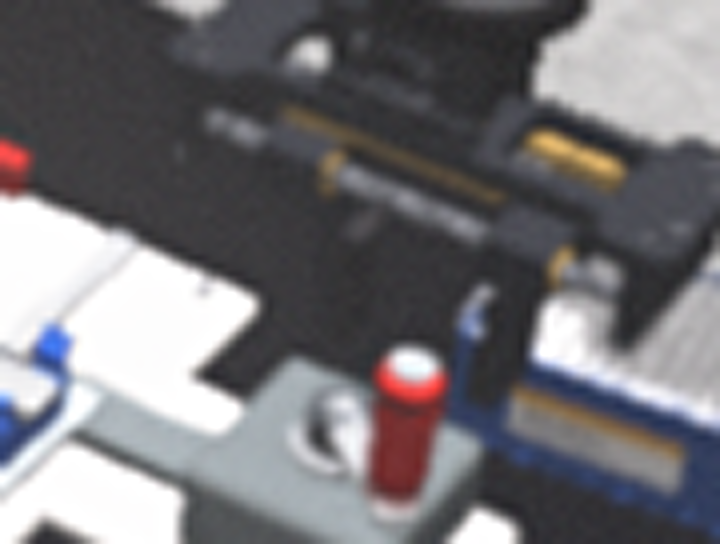

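```bash
python3 -m creep '[[0,0,20,0],[0,0,40,0],[0,0,50,0],[0,0,50,0],[0,0,50,0]]' 46 30;  python3 -c "
from h import *
go(.483,-.4025,.088,-1.46)
crop('scene','s28',330,220,420,288,8)"
```

```text
clock: 26.07
tcp_pos: [0.4832, -0.4027, 0.0899]
ee_rot: [[0.109, -0.994, 0.0], [-0.994, -0.109, -0.0], [0.0, -0.0, -1.0]]
force: [-0.5, 0.0, -0.4]
opening: 0.523
t=26.07 tcp [ 0.4832 -0.4027  0.0899] yaw -1.462 tilt 0.001 F [-0.5  0.  -0.4] op 46.1 j6 0.58
SHIFT [-0.2  0.2  1.9] turn -0.002 rows>=0.0
```

View pics/s28.png

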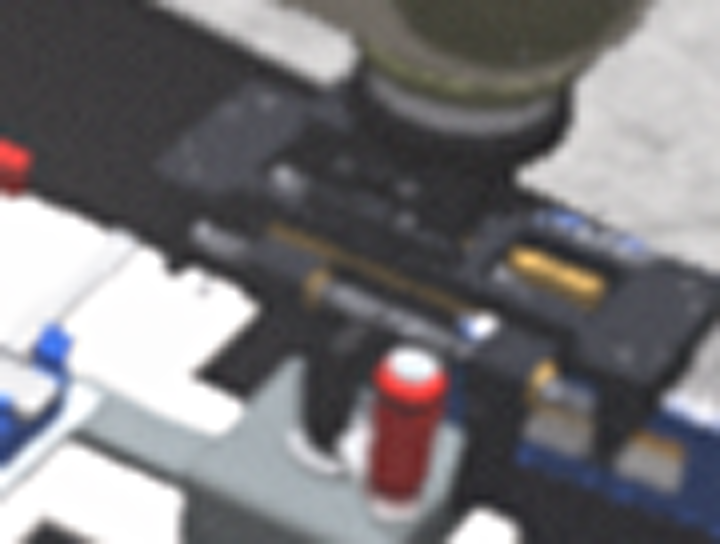

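```bash
python3 -m creep '[[0,0,1,0],[0,0,1,0],[0,0,1,0],[0,0,1,0],[0,0,1,0],[0,0,1,0],[0,0,1,0]]' 10 35;  python3 -c "
from h import *
go(.483,-.4025,.088,-1.46)
crop('scene','s29',330,220,420,288,8)"
```

```text
clock: 26.7
tcp_pos: [0.4831, -0.4023, 0.0886]
ee_rot: [[0.109, -0.994, 0.0], [-0.994, -0.109, -0.0], [0.0, -0.0, -1.0]]
force: [-1.0, 2.3, 4.7]
opening: 0.237
t=26.70 tcp [ 0.4831 -0.4023  0.0886] yaw -1.462 tilt 0.000 F [-1.   2.3  4.7] op 20.9 j6 0.58
SHIFT [0.1 0.1 0.6] turn -0.002 rows>=0.0
```

View pics/s29.png

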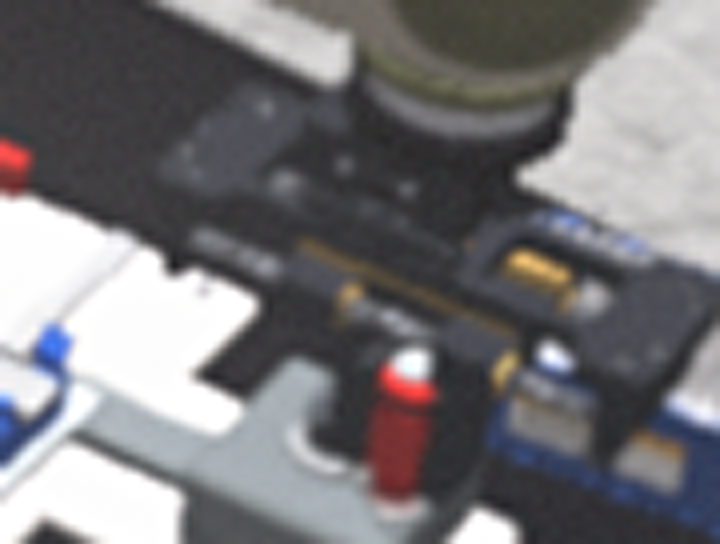

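```bash
cat >> h.py <<'E'
def crank(a0,step,n,r=50,corr=(0,0),a_real=None):
    "rows in tool axes, going clockwise from world angle a0 (deg); corr = world mm offset to add"
    R=observe()['ee_rot']; yaw=np.arctan2(R[1,0],R[0,0]); yaw=-1.461
    X=np.array([np.cos(yaw),np.sin(yaw)]);Y=np.array([np.sin(yaw),-np.cos(yaw)])
    d=lambda a:r*np.array([np.cos(np.radians(a)),np.sin(np.radians(a))])
    out=[]
    for i in range(1,n+1):
        v=d(a0-step*i)-d(a0)+np.array(corr); out.append([round(float(v@X),1),round(float(v@Y),1)])
    print(out,'end a',a0-step*n)
E
python3 -c "
from h import *
crank(-121.5,10,4)"
```

```text
[[-5.9, 6.4], [-12.9, 11.7], [-20.6, 15.7], [-28.9, 18.2]] end a -161.5
```

```bash
python3 -m creep '[[-5.9,6.4,0,0],[-12.9,11.7,0,0],[-20.6,15.7,0,0],[-28.9,18.2,0,0],[-28.9,18.2,0,0]]' 10 35;  python3 -c "
from h import *
go(.4617,-.3757,.088,-1.461)
crop('top','t30',280,170,460,270,4)
crop('scene','s30',250,200,400,300,5)"
```

```text
clock: 27.17
tcp_pos: [0.4621, -0.3749, 0.0886]
ee_rot: [[0.109, -0.994, 0.001], [-0.994, -0.109, -0.0], [0.0, -0.001, -1.0]]
force: [3.4, 3.9, 4.1]
opening: 0.235
t=27.17 tcp [ 0.4621 -0.3749  0.0886] yaw -1.462 tilt 0.001 F [3.4 3.9 4.1] op 20.7 j6 0.58
SHIFT [0.8 0.4 0.6] turn -0.001 rows>=0.0
```

View pics/s30.png

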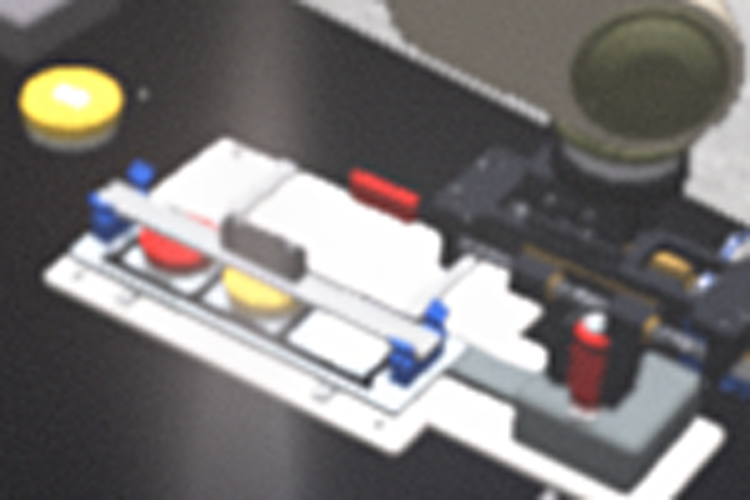

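```bash
python3 -c "
from h import *
crank(-161.5,15,8)"
```

```text
[[-13.0, 1.1], [-25.9, -1.3], [-37.7, -6.8], [-47.6, -15.3], [-55.0, -26.0], [-59.4, -38.3], [-60.5, -51.3], [-58.2, -64.1]] end a -281.5
```

```bash
python3 -m creep '[[-13,1.1,0,0],[-25.9,-1.3,0,0],[-37.7,-6.8,0,0],[-47.6,-15.3,0,0],[-55,-26,0,0],[-59.4,-38.3,0,0],[-60.5,-51.3,0,0],[-58.2,-64.1,0,0]]' 10 35;  python3 -c "
from h import *
a=np.radians(-281.5);go(.5092+.05*np.cos(a),-.3598+.05*np.sin(a),.088,-1.461)
crop('scene','s31',250,200,400,300,5)
crank(-281.5,15,8)"
```

```text
clock: 27.93
tcp_pos: [0.5195, -0.3108, 0.0886]
ee_rot: [[0.109, -0.994, -0.002], [-0.994, -0.109, -0.001], [0.001, 0.002, -1.0]]
force: [-6.3, -9.2, 6.1]
opening: 0.237
t=27.93 tcp [ 0.5195 -0.3108  0.0886] yaw -1.461 tilt 0.002 F [-6.3 -9.2  6.1] op 20.9 j6 0.73
SHIFT [-0.   0.4  0.6] turn -0.000 rows>=0.0
[[5.6, -11.8], [14.0, -21.8], [24.7, -29.2], [37.0, -33.6], [50.0, -34.7], [62.9, -32.3], [74.7, -26.8], [84.6, -18.3]] end a -401.5
```

View pics/s31.png

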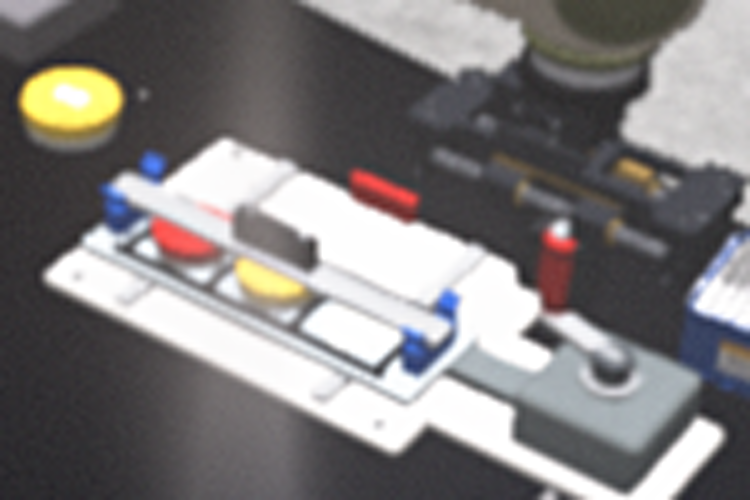

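```bash
python3 -m creep '[[5.6,-11.8,0,0],[14,-21.8,0,0],[24.7,-29.2,0,0],[37,-33.6,0,0],[50,-34.7,0,0],[62.9,-32.3,0,0],[74.7,-26.8,0,0],[84.6,-18.3,0,0]]' 10 35;  python3 -c "
from h import *
a=np.radians(-401.5);go(.5092+.05*np.cos(a),-.3598+.05*np.sin(a),.088,-1.461)
crop('scene','s32',250,200,400,300,5)
crank(-401.5,15,8)"
```

```text
clock: 28.65
tcp_pos: [0.548, -0.3926, 0.0886]
ee_rot: [[0.11, -0.994, 0.002], [-0.994, -0.11, 0.001], [-0.0, -0.002, -1.0]]
force: [1.7, 3.0, 6.4]
opening: 0.239
t=28.65 tcp [ 0.548  -0.3926  0.0886] yaw -1.461 tilt 0.002 F [1.7 3.  6.4] op 21.1 j6 0.66
SHIFT [0.2 1.4 0.6] turn 0.000 rows>=0.0
[[7.4, 10.7], [11.8, 23.0], [12.9, 36.0], [10.6, 48.9], [5.0, 60.7], [-3.4, 70.6], [-14.2, 78.1], [-26.5, 82.5]] end a -521.5
```

View pics/s32.png

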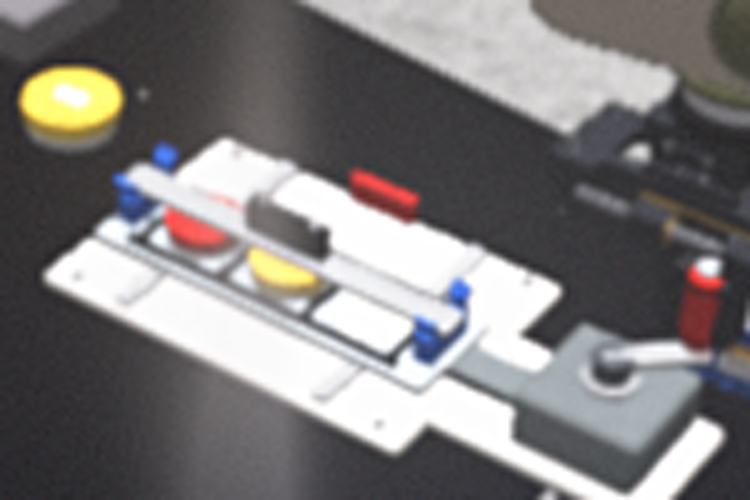

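Working well; next 120° (crank now about 5.6 rad).

```bash
python3 -m creep '[[7.4,10.7,0,0],[11.8,23,0,0],[12.9,36,0,0],[10.6,48.9,0,0],[5,60.7,0,0],[-3.4,70.6,0,0],[-14.2,78.1,0,0],[-26.5,82.5,0,0]]' 10 35;  python3 -c "
from h import *
a=np.radians(-521.5);go(.5092+.05*np.cos(a),-.3598+.05*np.sin(a),.088,-1.461)
crop('scene','s33',250,200,400,300,5)"
```

```text
clock: 29.37
tcp_pos: [0.4622, -0.3757, 0.0886]
ee_rot: [[0.108, -0.994, 0.002], [-0.994, -0.108, -0.001], [0.002, -0.002, -1.0]]
force: [9.0, -1.6, 2.7]
opening: 0.24
t=29.37 tcp [ 0.4622 -0.3757  0.0886] yaw -1.462 tilt 0.002 F [ 9.  -1.6  2.7] op 21.2 j6 0.58
SHIFT [-0.1  0.4  0.6] turn -0.001 rows>=0.0
```

View pics/s33.png

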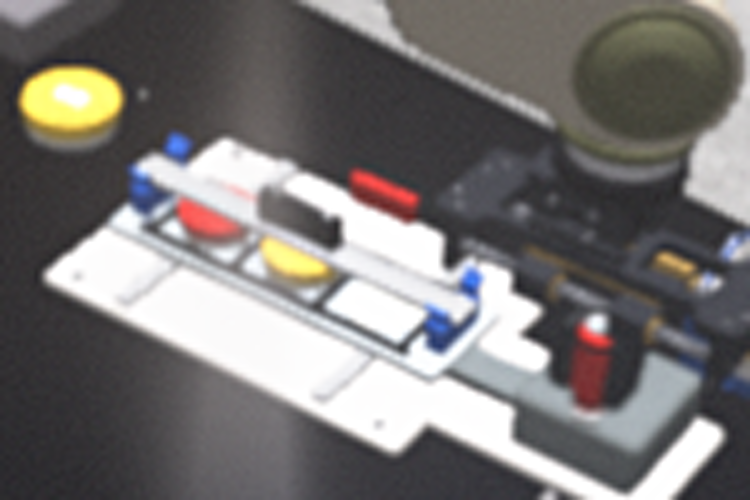

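```bash
python3 -m creep '[[-13,1.1,0,0],[-25.9,-1.3,0,0],[-37.7,-6.8,0,0],[-47.6,-15.3,0,0],[-55,-26,0,0],[-59.4,-38.3,0,0],[-60.5,-51.3,0,0],[-58.2,-64.1,0,0]]' 10 35 | tail -2;  python3 -c "
from h import *
a=np.radians(-281.5);go(.5092+.05*np.cos(a),-.3598+.05*np.sin(a),.088,-1.461)"
python3 -m creep '[[5.6,-11.8,0,0],[14,-21.8,0,0],[24.7,-29.2,0,0],[37,-33.6,0,0],[50,-34.7,0,0],[62.9,-32.3,0,0],[74.7,-26.8,0,0],[84.6,-18.3,0,0]]' 10 35 |tail -2;  python3 -c "
from h import *
a=np.radians(-401.5);go(.5092+.05*np.cos(a),-.3598+.05*np.sin(a),.088,-1.461)
crop('scene','s34',250,200,400,300,5)"
```

```text
force: [-5.3, -9.8, 6.4]
opening: 0.244
t=30.08 tcp [ 0.5195 -0.3108  0.0886] yaw -1.461 tilt 0.002 F [-5.3 -9.8  6.4] op 21.5 j6 0.73
SHIFT [0.  0.3 0.6] turn -0.000 rows>=0.0
force: [3.8, 2.9, 6.6]
opening: 0.238
t=30.75 tcp [ 0.5482 -0.3924  0.0886] yaw -1.461 tilt 0.002 F [3.8 2.9 6.6] op 21.0 j6 0.66
SHIFT [0.3 1.6 0.6] turn 0.000 rows>=0.0
```

View pics/s34.png

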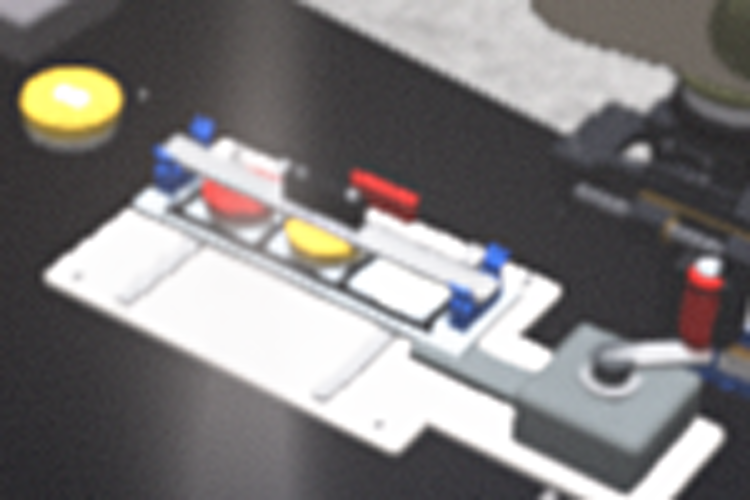

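```bash
python3 -m creep '[[7.4,10.7,0,0],[11.8,23,0,0],[12.9,36,0,0],[10.6,48.9,0,0],[5,60.7,0,0],[-3.4,70.6,0,0],[-14.2,78.1,0,0],[-26.5,82.5,0,0]]' 10 35 | tail -2;  python3 -c "
from h import *
a=np.radians(-521.5);go(.5092+.05*np.cos(a),-.3598+.05*np.sin(a),.088,-1.461)
crop('scene','s35',250,200,400,300,5)
crank(-161.5,15,6);crank(-251.5,4,8)"
```

```text
force: [10.3, -1.6, 3.5]
opening: 0.236
t=31.47 tcp [ 0.4621 -0.3754  0.0886] yaw -1.462 tilt 0.002 F [10.3 -1.6  3.5] op 20.8 j6 0.58
SHIFT [0.2 0.3 0.6] turn -0.001 rows>=0.0
[[-13.0, 1.1], [-25.9, -1.3], [-37.7, -6.8], [-47.6, -15.3], [-55.0, -26.0], [-59.4, -38.3]] end a -251.5
[[-0.6, -3.4], [-1.0, -6.9], [-1.1, -10.4], [-1.0, -13.9], [-0.7, -17.4], [-0.1, -20.8], [0.8, -24.2], [1.8, -27.5]] end a -283.5
```

View pics/s35.png

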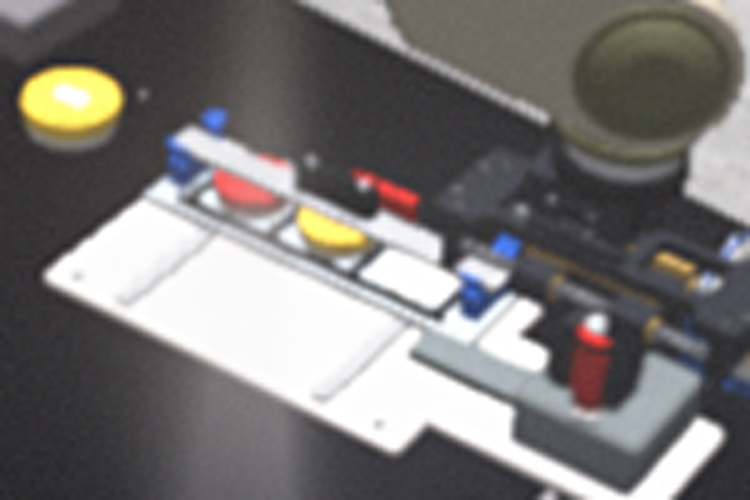

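```bash
python3 -m creep '[[-13,1.1,0,0],[-25.9,-1.3,0,0],[-37.7,-6.8,0,0],[-47.6,-15.3,0,0],[-55,-26,0,0],[-59.4,-38.3,0,0]]' 10 35 | tail -2; python3 -c "
from h import *
a=np.radians(-251.5);go(.5092+.05*np.cos(a),-.3598+.05*np.sin(a),.088,-1.461)"
python3 -m creep '[[-0.6,-3.4,0,0],[-1,-6.9,0,0],[-1.1,-9.5,0,0],[-1.1,-9.5,0,0]]' 10 35|tail -2; python3 -c "
from h import *
a=np.radians(-262.4);go(.5092+.05*np.cos(a),-.3598+.05*np.sin(a),.088,-1.461)
crop('scene','s36',250,200,400,300,5)
crop('top','t36',270,130,450,270,4)"
```

```text
force: [-1.0, -11.7, 3.4]
opening: 0.241
t=32.02 tcp [ 0.4939 -0.3125  0.0886] yaw -1.462 tilt 0.003 F [ -1.  -11.7   3.4] op 21.2 j6 0.70
SHIFT [-0.2  0.5  0.6] turn -0.001 rows>=0.0
force: [1.1, -4.0, 6.6]
opening: 0.239
t=32.35 tcp [ 0.5034 -0.3104  0.0886] yaw -1.461 tilt 0.002 F [ 1.1 -4.   6.6] op 21.1 j6 0.71
SHIFT [-0.3  0.8  0.6] turn -0.000 rows>=0.0
```

View pics/s36.png

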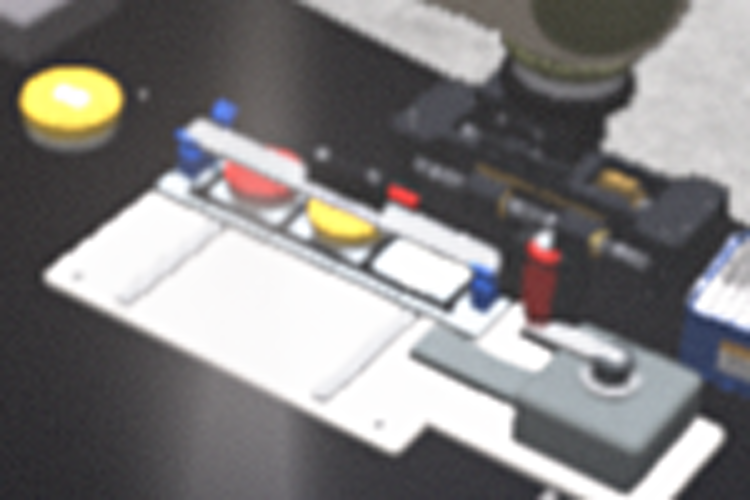

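View pics/t36.png

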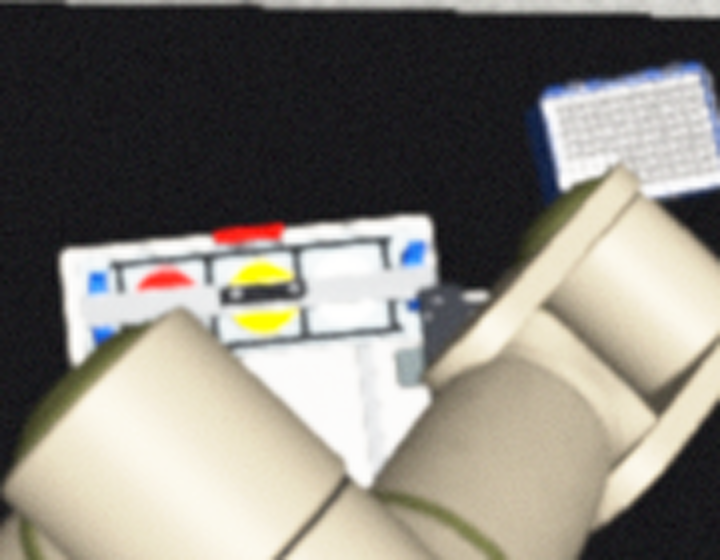

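```bash
for i in 1 2 3; do :; done; python3 -m creep '[[0,-2,0,0],[0,-2,0,0],[0,-2,0,0]]' 10 35|tail -3; python3 -m creep '[[0,-2,0,0],[0,-2,0,0],[0,-2,0,0]]' 10 35|tail -3;python3 -c "
from h import *
go(.5034,-.31,.088)"
```

```text
ee_rot: [[0.109, -0.994, -0.002], [-0.994, -0.109, -0.001], [0.001, 0.002, -1.0]]
force: [-3.6, -4.6, 7.2]
opening: 0.239
ee_rot: [[0.109, -0.994, -0.006], [-0.994, -0.109, -0.001], [0.0, 0.006, -1.0]]
force: [-14.5, -5.9, 12.0]
opening: 0.236
t=32.95 tcp [ 0.5046 -0.3103  0.0885] yaw -1.462 tilt 0.006 F [-14.5  -5.9  12. ] op 20.8 j6 0.71
SHIFT [-0.4  1.1  0.5] turn 0.000 rows>=0.0
```

```bash
python3 -m creep '[[0,0,0,0],[0,0,0,0],[0,2,0,0],[0,2,0,0]]' 10 35|tail -2; python3 -m creep '[[0,0,0,0],[0,0,0,0],[0,0,0,0],[0,0,-3,0],[0,0,-25,0],[0,0,-60,0],[0,0,-100,0],[0,0,-140,0]]' 46 30;python3 -c "
from h import *
go(.3,-.45,.25)
crop('scene','s37',250,200,400,300,5)"
```

```text
force: [-3.7, -3.7, 7.4]
opening: 0.239
clock: 33.95
tcp_pos: [0.5041, -0.3093, 0.2295]
ee_rot: [[0.109, -0.994, -0.002], [-0.994, -0.109, 0.002], [-0.002, 0.001, -1.0]]
force: [0.7, -1.3, 0.2]
opening: 0.519
t=33.95 tcp [ 0.5041 -0.3093  0.2295] yaw -1.462 tilt 0.002 F [ 0.7 -1.3  0.2] op 45.8 j6 0.71
SHIFT [117.6 218.3 -20.4] turn 0.000 rows>=6.0
```

View pics/s37.png

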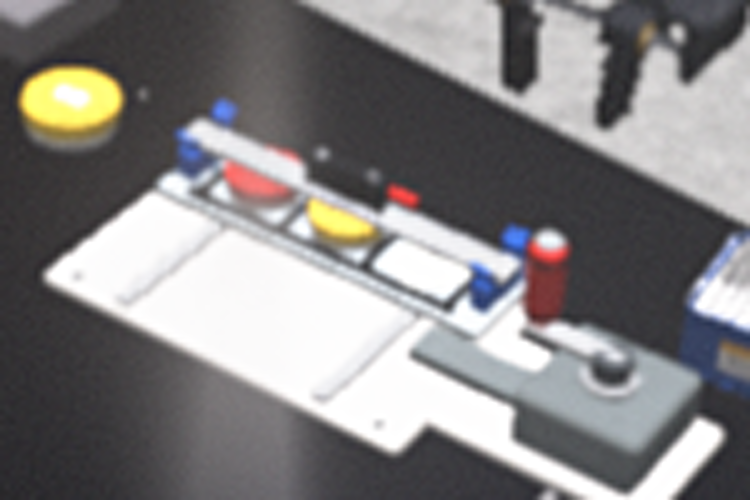

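```bash
python3 -m creep '[[117,200,-60,0],[117,200,-60,0],[117,200,-60,0],[117,200,-60,0],[117,200,-60,0],[117,200,-60,0],[117,200,-60,0],[117,200,-60,0]]' ;python3 -c "
from h import *
crop('scene','s38',250,190,370,280,6)
crop('top','t38',270,150,450,270,4)
im=read_camera('top');cv2.imwrite('pics/t39.png',im[:,:,::-1])"
```

```text
clock: 34.67
tcp_pos: [0.3174, -0.4486, 0.2881]
ee_rot: [[0.106, -0.994, 0.0], [-0.994, -0.106, 0.0], [-0.0, -0.0, -1.0]]
force: [0.0, -0.0, -0.7]
opening: 0.522
```

View pics/t38.png

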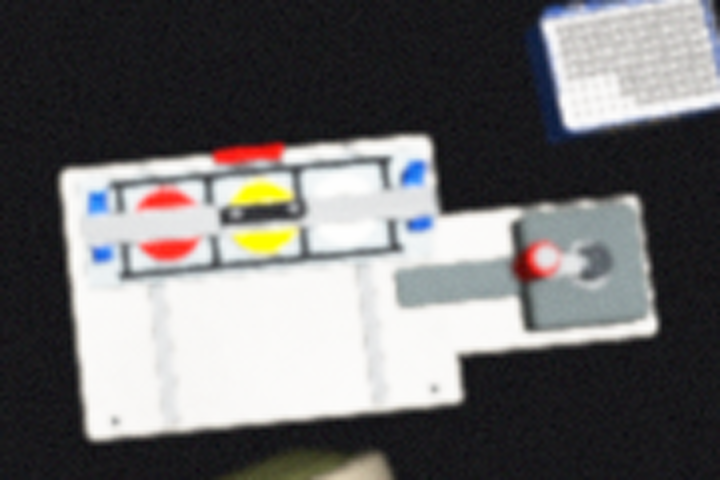

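View pics/s38.png

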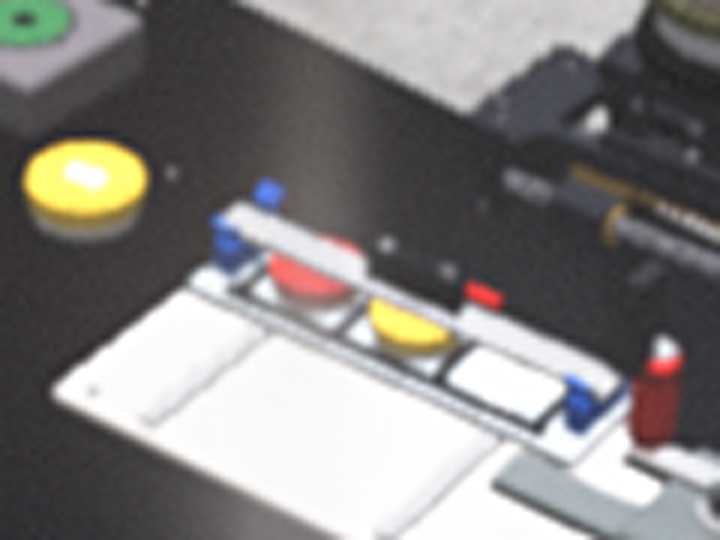

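View pics/t39.png

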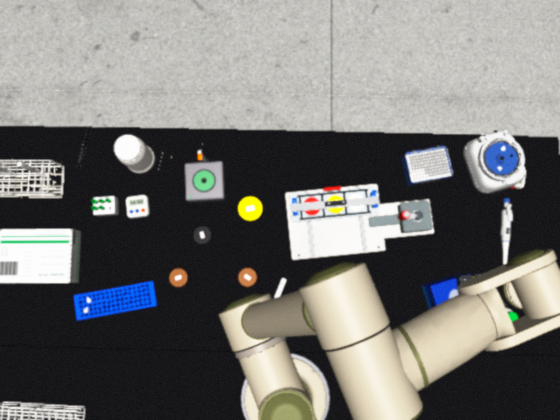

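```bash
python3 -c "
from h import *
s=observe();print(s['force'],abs(s['qd']).max(),s['clock'])
order.sign_off()"
```

```text
[ 0.63671614 -0.96170505 -0.17856748] 0.0074242969935068345 34.8167
the job is handed in; nothing more can be done
```

The job is done and handed in at about 35 s on the clock. Only the red and yellow dishes were here; no blue dish showed in any camera view.

- **Scanning:** I held red, then yellow, level over the scanner window for over 2 s each. For red, my repeated hold moves drifted the tool by about 2 mm, well inside the 14 mm allowed.
- **Loading:** Red is in the left-hand pocket and yellow in the middle one. The bar lies in the notches of both blue supports.
- **Cranking:** I turned the crank clockwise by its sleeve, gripping it throughout. It stopped at its hard stop: the push rose to about 14 N, with the tool moving only about 1 mm of the 4 mm commanded. Then I let go.

In the last top and scene pictures:
- Both dishes are flat in their pockets.
- The bar looks centred to about 1 mm.
- The stage is home, with the sleeve on the side expected there.
- The timer and the jar are where they started.
- The arm is clear, with only sensor noise on the force reading.

One disagreement came up: the two cameras put the sleeve up to about 6 mm apart. I gripped at the average, which caused side forces of up to about 12 N while cranking, with no slip seen. I saw no bumped object or slackened grip during the run.

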